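# Shut the gas and lock away the red-capped bottles after the chemistry show

## Robot

A 6-joint arm with a two-finger parallel gripper is mounted at the origin on the work surface. World frame = base frame: x ahead of the robot, y to its left, z up, the work surface at z = 0. Lengths are in mm, angles in rad, forces in N, time in s.
With the tool pointing down it reaches from about 375 to 975 mm from the base axis. Payload 3.8 kg.
Tool frame: the origin (TCP) lies midway between the tips of the shut fingers; the grasp point (between the pads) lies 19 mm behind it; x points along the fingers, y is the direction in which the jaws open and shut, and the axes are right-handed (so a half turn about x gives the same grasp; the last joint's range is limited). The gripper opens to 88 mm and grips with 3 to 60 N. Pads are 18 mm wide; open, the fingers measure 123 mm over their backs; the gripper's body (75 mm by 187 mm) begins 45 mm behind the grasp point.
Start: joints at [-1.353, 0.264, 1.604, -0, 1.274, -0.037], TCP at [170.13, -653.203, 215.606] pointing down, gripper open.
Joint ranges: [-2.63, 2.63], [-0.94, 2.18], [0.31, 2.57], [-1.31, 4.45], [0, 2.66], [-2.55, 2.55]. Speed limits (rad/s): [2.57, 2.57, 3.14, 3.14, 3.14, 3.14].

## Interface

Orientations are given as a unit quaternion [w, x, y, z].
In Python, from cell import ctrl, eyes gives the robot as it stands. The module is installed in compiled form; this text tells all that it offers.
- The arm moves only by the tool drive_tool, never from a script. Its argument "increments" is text: rows parted by semicolons, each of 4 numbers parted by spaces: the shift along the tool's x, y, z in mm, then the turn about the tool's x in degrees. A call has 1 to 8 rows; each row is the pose to reach, as a shift and turn from the pose commanded when the call began, along the tool's axes at that moment; what a row does not reach only later rows make up. A row lasts 1/10 s, in which the tool goes at most 50 mm and 8.59 degrees, less where a joint would pass 70% of its speed; a pose out of reach is approached as far as the arm can. A call with a gripper value outside its range is refused whole. "fingers" is the closure, from 0 (fully open) to 1 (shut), set as the call begins (left out, the last holds). The fingers move at their own pace and stop on an object; the grip force is fixed at half the most. Time passes only in rows, so rows that repeat a pose let the fingers close. It gives the time, the measured TCP pose, the force and the opening at its end, in the units of the state.
- ctrl.sense(): the state, without advancing time (a new reading comes with each control period).
- eyes.grab_frame(name): name is "scene" or "top" or "wrist"; returns (picture, depth): 480x640x3 uint8, blue, green, red; 480x640 float32, mm along the optical axis (not along the pixel's ray), 0 where there is no reading.
- eyes.get_calibration(name): a dict with "vfov" (degrees; the focal length in pixels is half the picture's height over the tangent of half this angle, whatever the lens; pixels are square), "cx", "cy" (the principal point, pixels), "world_from_camera" (4x4, takes a point from camera to world coordinates); the wrist camera has in their place "T_tool_cam" (4x4, takes a point from camera to tool coordinates, whose origin is the TCP and whose axes are the tool frame's). Camera axes: x right, y up, looking along -z (the intrinsics and any distortion apply to the point x, -y, -z); pixel columns grow to the right and rows downward; lengths in mm; the calibration is good to about 2 mm. A picture is of the moment at which its call begins: read the wrist's pose just before it. get_calibration takes no time and is no camera call.
- ctrl.finish_job(): hands the job in, once; it reports no verdict.
The state is a dict: "time_s": time; "joint_positions": joint angles; "qd": joint speeds; "joint_efforts": joint torques, N m; "eef_pos": TCP position; "tcp_rot": TCP orientation; "force": force on the tool from outside, world axes, zero at the start; "ft_torque": the same for the moment, N m; "grip_width": finger opening in mm.
Only numpy, scipy, OpenCV 4.12 (cv2) and the standard library are available. Lean on these libraries where they do the work, as an engineer would, in place of code of your own. Each camera call takes 0.05 s, during which the arm holds its last target.

## Task

The show is over: first shut the bench gas tap fully with its yellow lever, then swing the red-gripped hasp off the lid of the plywood case, open the lid until it stands up by itself, and put every red-capped bottle (two to four of them) inside, standing or lying. Then shut the lid fully and swing the hasp back down flat over its staple. Never lift the lid with the hasp over it, and leave the blue-capped bottle, the beaker and the flask among them where they stand.

Things in the scene. Friction and masses are not known exactly. Their poses are not given: they have to be found in the camera images.
- case: Plywood case base, fixed to the table, open on top: 190 (its x) x 240 (its y) x 105 mm high, walls and floor 6 mm thick, inside 178 x 228 mm and 99 mm deep, no partitions. Origin at the centre of its underside; x points away from the robot (towards the lid's hinge), y to the robot's left, z up. Four bottles can stand in it (2 by 2), or lie in it.
- lid (a joint): Angle of the case's lid (10 mm plywood, 190 x 240 mm) about a level hinge along the top of the case's far wall: 0 shut, grows as its front edge rises and swings away from the robot, stop at 1.75 rad (just past upright). A stiff hinge: it stays where it is left; 3 to 6 N at the handle move it.
- lid_handle (a point): Middle of the lid's black bar handle, which moves with the lid: a 10 mm thick round bar parallel to the hinge (along the case's y), 78 mm clear between its two end posts, centred 35 mm above the lid's upper face and 25 mm behind its front edge, on the left half of the lid. Two fingers closing along the case's x can pinch it from above, and it turns freely between them.
- lid_hinge (a point): Fixed point on the lid's hinge axis, at the top of the case's far wall, midway along it. With the lid shut the handle is 165 mm nearer the robot, 54 mm to the left and 45 mm higher, in the case's axes.
- hasp (a joint): Angle of the steel hasp about a level hinge at the top of the case's near wall: 0 lies flat on the lid, its slot over the brass staple on the lid; it grows as the free end rises and swings towards the robot, stop at 2.4 rad. It stays where it is left; about 1 N moves it.
- hasp_handle (a point): Middle of the hasp's red bar grip, which moves with the hasp: a 10 mm thick round bar parallel to the hinge (along the case's y), 52 mm clear between its end posts. With the hasp shut it is centred 30 mm above the lid's upper face. Two fingers closing along the case's x can pinch it from above, and it turns freely between them. On the right half of the case.
- hasp_hinge (a point): Fixed point on the hasp's hinge axis, midway along it. With the hasp at 0 the red bar is 68 mm farther from the robot and 27 mm higher, in the case's axes.
- tap (a joint): Angle of the yellow lever of the bench gas tap about the vertical: 0 open (lever in line with the brass nozzle, pointing roughly towards the robot), grows anticlockwise seen from above, pi/2 shut (lever across the nozzle, pointing to the robot's right), with stops at both ends. It stays where it is left; 1.5 to 2 N at its end move it.
- tap_handle (a point): Point to grip on the yellow lever, 75 mm from the tap's axis, moves with the lever. The lever is a bar 92 mm long, 14 mm wide and 18 mm high, centred 115 mm above the table with free space below it.
- tap_axis (a point): Fixed point on the tap's vertical axis at the lever's mid height. The tap stands on a 28 mm brass column with a 70 mm foot, fixed to the table.
- red1: Square white plastic bottle with a red screw cap and a red band round its body; body 44 x 44 x 64 mm, round cap 30 mm across and 22 mm high (from 68 to 90 mm above the foot), about 160 g. Origin at the centre of its underside, z axis towards the cap, x and y across its flat sides. Stands upright at the start, may be knocked over.
- red1_mid (a point): Centre of the square body of bottle red1, 32 mm above its foot.
- red2: Square white plastic bottle with a red screw cap and a red band round its body; body 44 x 44 x 64 mm, round cap 30 mm across and 22 mm high (from 68 to 90 mm above the foot), about 160 g. Origin at the centre of its underside, z axis towards the cap, x and y across its flat sides. Stands upright at the start, may be knocked over.
- red2_mid (a point): Centre of the square body of bottle red2, 32 mm above its foot.
- red3: Square white plastic bottle with a red screw cap and a red band round its body; body 44 x 44 x 64 mm, round cap 30 mm across and 22 mm high (from 68 to 90 mm above the foot), about 160 g. Origin at the centre of its underside, z axis towards the cap, x and y across its flat sides. Stands upright at the start, may be knocked over.
- red3_mid (a point): Centre of the square body of bottle red3, 32 mm above its foot.
- red4: Square white plastic bottle with a red screw cap and a red band round its body; body 44 x 44 x 64 mm, round cap 30 mm across and 22 mm high (from 68 to 90 mm above the foot), about 160 g. Origin at the centre of its underside, z axis towards the cap, x and y across its flat sides. Stands upright at the start, may be knocked over.
- red4_mid (a point): Centre of the square body of bottle red4, 32 mm above its foot.
- blue: Square white plastic bottle with a blue screw cap and a blue band round its body; body 44 x 44 x 64 mm, round cap 30 mm across and 22 mm high (from 68 to 90 mm above the foot), about 160 g. Origin at the centre of its underside, z axis towards the cap, x and y across its flat sides. Stands upright at the start, may be knocked over. Not to be packed.
- beaker: Open glass beaker, 56 mm across, 70 mm high, among the bottles; origin under its centre. Leave alone.
- flask: Small amber conical flask, 64 mm across at the base, 88 mm high, among the bottles; origin under its centre. Leave alone.

How it is judged (in metres and radians):
On the way, in this order (a step that is already met when the one before it is completed fails the run):
1. the gas tap is shut (lever within 0.12 rad of its stop) (value of joint tap above 1.45 rad), for 0.2 s.
2. the hasp is swung off, past 1.6 rad (value of joint hasp above 1.6 rad), for 0.2 s.
3. the lid stands open, past 1.35 rad (value of joint lid above 1.35 rad), for 0.2 s.
4. every red-capped bottle is inside the case and let go (x of red1_mid in the frame of case between -0.085 and 0.085 m and y of red1_mid in the frame of case between -0.11 and 0.11 m and z of red1_mid in the frame of case between 0 and 0.08 m and x of red2_mid in the frame of case between -0.085 and 0.085 m and y of red2_mid in the frame of case between -0.11 and 0.11 m and z of red2_mid in the frame of case between 0 and 0.08 m and x of red3_mid in the frame of case between -0.085 and 0.085 m and y of red3_mid in the frame of case between -0.11 and 0.11 m and z of red3_mid in the frame of case between 0 and 0.08 m and x of red4_mid in the frame of case between -0.085 and 0.085 m and y of red4_mid in the frame of case between -0.11 and 0.11 m and z of red4_mid in the frame of case between 0 and 0.08 m and contact force between each of red1, red2, red3, red4 and the fingers below 0.3 N), for 0.2 s.
5. the lid is shut (below 0.06 rad) (value of joint lid below 0.06 rad), for 0.2 s.
6. the hasp lies over the staple (below 0.15 rad) (value of joint hasp below 0.15 rad), for 0.2 s.
At the end, for the whole second after the job is handed in: The tap is shut (over 1.45 rad), the lid shut (below 0.06 rad), the hasp over the staple (below 0.15 rad), and every red-capped bottle present is inside the case, at rest (value of joint tap above 1.45 rad and value of joint lid below 0.06 rad and value of joint hasp below 0.15 rad and x of red1_mid in the frame of case between -0.085 and 0.085 m and y of red1_mid in the frame of case between -0.11 and 0.11 m and z of red1_mid in the frame of case between 0 and 0.08 m and x of red2_mid in the frame of case between -0.085 and 0.085 m and y of red2_mid in the frame of case between -0.11 and 0.11 m and z of red2_mid in the frame of case between 0 and 0.08 m and x of red3_mid in the frame of case between -0.085 and 0.085 m and y of red3_mid in the frame of case between -0.11 and 0.11 m and z of red3_mid in the frame of case between 0 and 0.08 m and x of red4_mid in the frame of case between -0.085 and 0.085 m and y of red4_mid in the frame of case between -0.11 and 0.11 m and z of red4_mid in the frame of case between 0 and 0.08 m and linear speed of each of red1, red2, red3, red4 below 0.05 m/s); the robot touches nothing.
It fails at once if the lid is lifted (over 0.15 rad) while the hasp is over it (below 0.5 rad) (value of joint lid above 0.15 rad and value of joint hasp below 0.5 rad).
It fails at once if a bystander is pushed more than 60 mm or tipped over (distance of any of blue, beaker, flask from where it was at the start of the episode above 0.06 m or angle between any of blue, beaker, flask's own z axis and vertical above 0.6 rad).
Of red1, red2, red3, red4 only 2 to 4 are there at a start; the rules pass over those that are not, and their reading is None.
At some moment in a run one of red1, red2, red3, red4 may be knocked a few centimetres aside while the robot is not near it.
Once in a run the grip may slacken for a moment while it holds something.
It also fails if it takes over 210 s, if anything falls off the work surface, if the arm or the gripper's body presses on something with over 40 N, if the wrist force passes 120 N, or if a joint passes its speed limit or range.

## Working session

There is one attempt and no reset: what is moved stays moved. The work goes in short steps, Python scripts to look and compute and a tool call to move; the robot and the scene stay as the last step left them, time stands still between calls to the robot, and variables do not carry over. Pictures are saved under pics/ and viewed, and the job is handed in when it is done.

Besides the shell and the picture viewer there is one more tool, called as name(argument=value, ...), one argument or row to a line, values as JSON. drive_tool: Moves the arm, as the interface text tells. Its arguments: {"type":"object","properties":{"increments":{"type":"string"},"fingers":{"type":"number"}},"required":["increments"]}

```bash
ls -la; mkdir -p pics
python3 - <<'E'
from cell import ctrl, eyes
import cv2, numpy as np
np.set_printoptions(precision=4,suppress=True)
print(ctrl.sense())
for n in ("scene","top","wrist"):
    print(n, eyes.get_calibration(n))
    p,d=eyes.grab_frame(n); cv2.imwrite(f"pics/{n}0.png",p); np.save(f"pics/{n}0.npy",d); print((d>0).mean(), d[d>0].min(), d.max())
E
```

```text
total 12
drwxr-xr-x  3 agent agent 4096 Dec  6 08:55 .
drwxr-xr-x 23 root  root  4096 Dec  6 08:55 ..
drwxr-xr-x  2 agent agent 4096 Dec  6 08:55 pics
{'time_s': 0.0, 'joint_positions': array([-1.3529,  0.2647,  1.6054,  0.    ,  1.2737, -0.0369]), 'qd': array([-0.0002,  0.0012, -0.001 ,  0.0005, -0.0002,  0.0003]), 'joint_efforts': array([ -0.0004, -50.212 , -35.6877,   0.0724,   0.0291,  -0.0002]), 'eef_pos': array([ 169.9832, -652.454 ,  214.3048]), 'tcp_rot': array([-0.0891, -0.7013, -0.0906,  0.7014]), 'force': array([0.4915, 0.2207, 1.1762]), 'ft_torque': array([-0.0162,  0.0452, -0.0112]), 'grip_width': 88.23557063684052}
scene {'vfov': 44.20244677351012, 'cx': 310.3400703485277, 'cy': 234.1771251121279, 'world_from_camera': array([[  -0.7943,   -0.3473,    0.4984, 1173.4249],
       [   0.6075,   -0.4551,    0.651 ,  814.0925],
       [   0.0007,    0.8199,    0.5725,  850.542 ],
       [   0.    ,    0.    ,    0.    ,    1.    ]])}
0.996142578125 468.9495 3855.4526
top {'vfov': 56.70487108888895, 'cx': 323.5416299601365, 'cy': 231.02967848234317, 'world_from_camera': array([[  -0.0029,    0.9973,   -0.0729,  472.3398],
       [  -1.    ,   -0.003 ,   -0.0004,  -34.309 ],
       [  -0.0006,    0.0729,    0.9973, 1108.2296],
       [   0.    ,    0.    ,    0.    ,    1.    ]])}
0.9959830729166667 571.2403 1957.4407
wrist {'vfov': 69.25006297799582, 'cx': 317.69437369144356, 'cy': 242.0184643254071, 'T_tool_cam': array([[  -0.0016,    0.275 ,   -0.9614, -168.795 ],
       [   1.    ,    0.0014,   -0.0013,   -0.3638],
       [   0.001 ,   -0.9614,   -0.275 ,  -71.4917],
       [   0.    ,    0.    ,    0.    ,    1.    ]])}
0.99583984375 50.001423 1387.7229
```

View pics/top0.png

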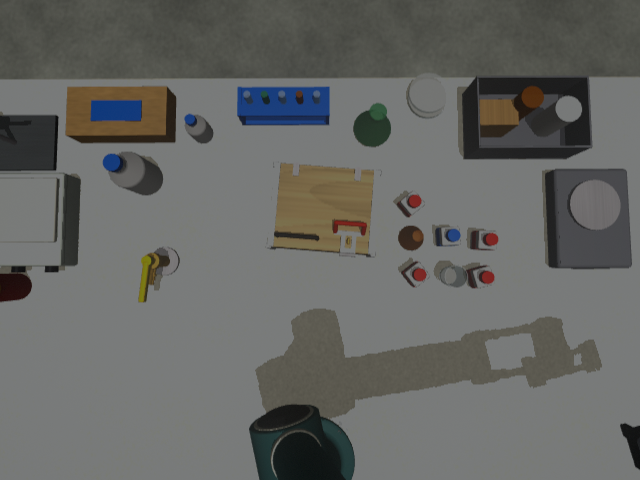

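View pics/scene0.png

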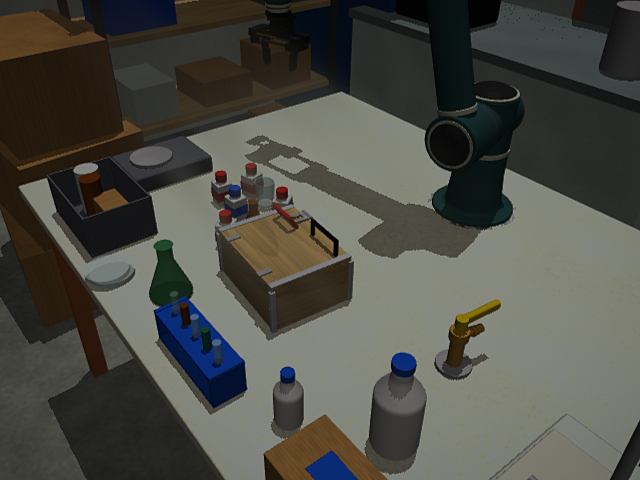

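View pics/wrist0.png

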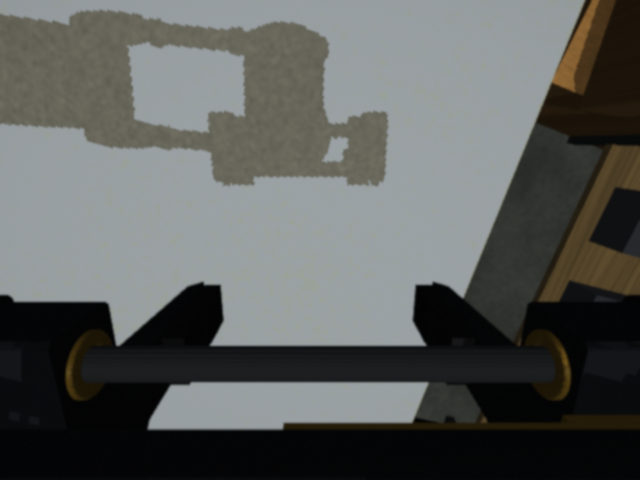

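```bash
cat > h.py <<'E'
import numpy as np, cv2
from scipy.spatial.transform import Rotation as R
from cell import ctrl, eyes
np.set_printoptions(precision=3,suppress=True,linewidth=150)
def tool():
    s=ctrl.sense(); q=s["tcp_rot"]; M=np.eye(4); M[:3,:3]=R.from_quat([q[1],q[2],q[3],q[0]]).as_matrix(); M[:3,3]=s["eef_pos"]; return M
def K(c): return 240/np.tan(np.radians(c["vfov"])/2)
def pose(n):
    c=eyes.get_calibration(n)
    return c,(tool()@c["T_tool_cam"] if n=="wrist" else c["world_from_camera"])
def pts(n,d,W=None,c=None):
    if W is None: c,W=pose(n)
    f=K(c); v,u=np.mgrid[0:480,0:640]
    P=np.stack([(u-c["cx"])/f*d,-(v-c["cy"])/f*d,-d],-1)
    return P@W[:3,:3].T+W[:3,3]
def ray(n,uv,W=None,c=None):
    if W is None: c,W=pose(n)
    f=K(c); uv=np.atleast_2d(uv).astype(float)
    D=np.stack([(uv[:,0]-c["cx"])/f,-(uv[:,1]-c["cy"])/f,-np.ones(len(uv))],-1)@W[:3,:3].T
    return W[:3,3],D
def onz(n,uv,z,W=None,c=None):
    o,D=ray(n,uv,W,c); t=(z-o[2])/D[:,2]; return o+D*t[:,None]
def tri(n1,uv1,n2,uv2):
    o1,d1=ray(n1,uv1);o2,d2=ray(n2,uv2);d1,d2=d1[0],d2[0]
    t=np.linalg.lstsq(np.stack([d1,-d2],1),o2-o1,rcond=None)[0]
    a,b=o1+d1*t[0],o2+d2*t[1]; return (a+b)/2,np.linalg.norm(a-b)
def hsv(p): return cv2.cvtColor(p,cv2.COLOR_BGR2HSV)
def masks(p):
    h=hsv(p);H,S,V=h[...,0],h[...,1],h[...,2]
    return {"red":((H<8)|(H>172))&(S>150)&(V>70),"blue":(H>105)&(H<130)&(S>150)&(V>60),"yellow":(H>22)&(H<34)&(S>180)&(V>90)}
def blobs(m,amin=15):
    n,l,s,c=cv2.connectedComponentsWithStats(m.astype(np.uint8))
    return [(i,s[i],c[i],l==i) for i in range(1,n) if s[i,4]>=amin]
def snap(n,tag):
    c,W=pose(n); p,d=eyes.grab_frame(n); cv2.imwrite(f"pics/{tag}.png",p); np.save(f"pics/{tag}.npy",d); return p,d,pts(n,d,W,c)
E
python3 - <<'E'
from h import *
print(tool())
for n in("top","scene"):
    p=cv2.imread(f"pics/{n}0.png");d=np.load(f"pics/{n}0.npy");P=pts(n,d)
    for k,m in masks(p).items():
        for i,s,c,l in blobs(m):
            q=P[l&(d>0)]
            z=np.percentile(q[:,2],90); t=q[q[:,2]>z-6]
            print(n,k,s,c,"top",t.mean(0),"rng",q.min(0),q.max(0))
E
```

```text
[[  -0.       0.252   -0.968  170.018]
 [   0.002   -0.968   -0.252 -652.624]
 [  -1.      -0.002   -0.     214.565]
 [   0.       0.       0.       1.   ]]
top red [409 195  12  12 116] [414.526 200.526] top [ 616.854 -244.142   89.28 ] rng [ 604.066 -257.219   85.899] [ 629.982 -231.067   93.359]
top red [333 220  34  15 196] [349.633 224.99 ] top [558.379 -91.652 152.756] rng [ 537.057 -125.793  110.935] [569.767 -54.771 157.077]
top red [486 233  12  12 113] [491.292 238.876] top [ 527.699 -418.296   89.38 ] rng [ 515.763 -433.18    84.665] [ 541.048 -406.358   93.921]
top red [414 269  12  12 118] [419.39  274.237] top [ 447.337 -252.358   89.661] rng [ 434.399 -265.546   81.721] [ 459.359 -239.833   92.955]
top red [482 271  12  12 116] [487.336 276.905] top [ 440.848 -407.014   89.46 ] rng [ 429.26  -421.153   82.354] [ 454.255 -393.871   94.177]
top blue [ 238   87   92   38 2851] [283.635 106.587] top [855.384  60.907  72.832] rng [822.094 -47.732   0.919] [894.932 170.049 119.711]
top blue [ 91 101  50  20 963] [115.631 110.173] top [839.08  461.692  70.47 ] rng [814.143 40
[... 1719 characters left out ...]
 -13.462  10.939]
scene blue [169 346  12  13  25] [174.4 352.2] top [891.388  12.718   7.391] rng [883.921  -7.639   4.361] [894.919  30.867  10.693]
scene blue [392 353  24  18 357] [403.49  361.524] top [688.484 410.307 188.77 ] rng [546.563 270.494  -2.912] [706.326 428.454 192.681]
scene blue [280 367  15  11 131] [287.198 371.977] top [803.425 269.331 119.069] rng [791.202 256.178 116.102] [815.382 280.445 122.255]
scene blue [306 451  52  29 880] [329.775 468.524] top [836.945 422.161  69.892] rng [814.654 397.98   65.164] [865.799 460.089  74.479]
scene yellow [456 300  44  23 271] [476.284 311.568] top [448.27  363.053 121.971] rng [367.959 269.637  -0.213] [494.366 373.9   126.599]
```

Run:
```python
import cv2
p=cv2.imread("pics/top0.png")
cv2.imwrite("pics/top0_c.png",cv2.resize(p[140:300,260:510],None,fx=3.2,fy=3.2,interpolation=cv2.INTER_CUBIC))
p=cv2.imread("pics/scene0.png")
cv2.imwrite("pics/scene0_c.png",cv2.resize(p[150:340,190:390],None,fx=3.1,fy=3.1,interpolation=cv2.INTER_CUBIC))
```

```text
(no output)
```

View crops.

View pics/top0_c.png

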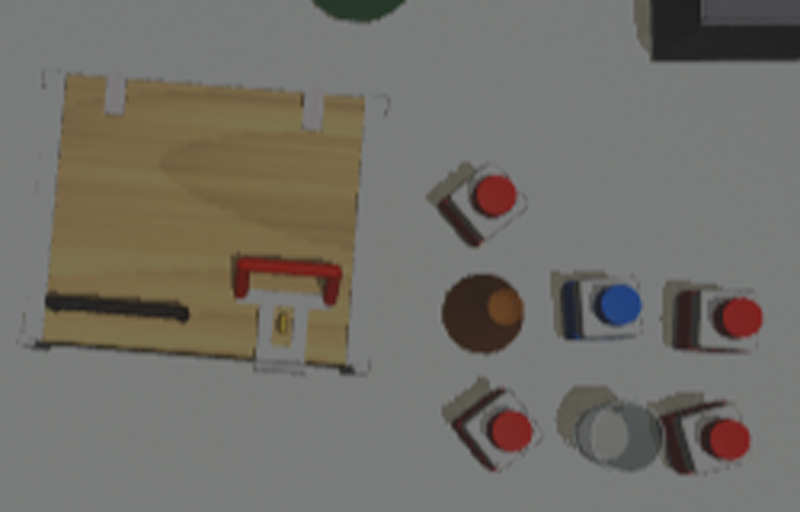

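View pics/scene0_c.png

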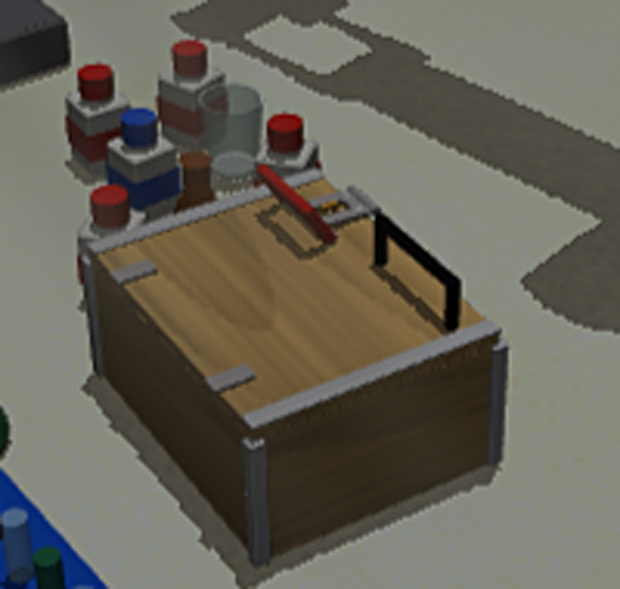

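Run:
```python
from h import *
for n in("top","scene"):
    p=cv2.imread(f"pics/{n}0.png");d=np.load(f"pics/{n}0.npy");P=pts(n,d)
    near=(P[...,0]>430)&(P[...,0]<720)&(P[...,1]>-180)&(P[...,1]<150)&(d>0)
    # lid
    z=P[...,2]; l=near&(z>111)&(z<120)
    q=P[l][:,:2].astype(np.float32); print(n,"lid z",np.median(z[l])); r=cv2.minAreaRect(q); print("lid rect",r, cv2.boxPoints(r))
    # black handle
    v=hsv(p)[...,2]
    b=near&(z>140)&(v<60)
    q=P[b]; print("black",b.sum(),q.mean(0),q.min(0),q.max(0)); vx=cv2.fitLine(q[:,:2].astype(np.float32),2,0,.01,.01).ravel(); print(vx)
    r=masks(p)["red"]&near&(z>144); q=P[r]; print("red",q.mean(0)); print(cv2.fitLine(q[:,:2].astype(np.float32),2,0,.01,.01).ravel(), q.min(0),q.max(0))
    y=masks(p)["yellow"]&(z>112)&(z<132)&(abs(P[...,0]-440)<80); q=P[y]; print("yel",q.mean(0)); L=cv2.fitLine(q[:,:2].astype(np.float32),2,0,.01,.01).ravel(); print(L)
    s=(q[:,:2]-L[2:])@L[:2]; print("ends",L[2:]+L[:2]*s.min(),L[2:]+L[:2]*s.max(), np.percentile(q[:,2],[50,95]))
```

```text
top lid z 114.6873241151601
lid rect ((593.7407836914062, -33.892791748046875), (240.34033203125, 201.60665893554688), 85.21309661865234) [[ 483.261 -145.232]
 [ 684.164 -162.056]
 [ 704.221   77.446]
 [ 503.317   94.27 ]]
black 165 [532.23   24.931 153.667] [523.346 -21.959 144.718] [538.539  72.916 158.037]
[  0.085   0.996 532.23   24.931]
red [558.163 -91.217 152.316]
[  0.089   0.996 558.163 -91.217] [ 548.72  -125.793  144.214] [564.44  -56.597 157.077]
yel [444.813 362.445 123.06 ]
[  0.995  -0.101 444.813 362.445]
ends [391.393 367.872] [490.427 357.811] [122.906 125.967]
scene lid z 114.25130904851915
lid rect ((595.0104370117188, -35.74005126953125), (250.0845947265625, 202.94688415527344), 85.25711059570312) [[ 483.545 -151.964]
 [ 685.797 -168.744]
 [ 706.475   80.484]
 [ 504.224   97.264]]
black 201 [540.205  13.376 150.217] [ 525.861 -123.392  140.114] [566.66   76.598 156.31 ]
[  0.138  -0.99  540.205  13.376]
red [561.157 -89.271 152.1  ]
[  0.075   0.997 561.157 -89.271] [ 554.817 -124.526  145.081] [566.43  -56.524 155.174]
yel [448.397 363.04  121.955]
[  0.994  -0.109 448.397 363.04 ]
ends [392.577 369.148] [493.989 358.051] [121.945 124.462]
```

```bash
cat >> h.py <<'E'
def yaw():
    y=tool()[:3,1]; return np.degrees(np.arctan2(y[1],y[0]))
def go(x,y,z,yw=None):
    T=tool(); s=T[:3,:3].T@(np.array([x,y,z])-T[:3,3]); t=0
    if yw is not None: t=(yaw()-yw+180)%360-180
    print("shift %.1f %.1f %.1f turn %.1f"%(*s,t), "rows>=%.1f"%max(np.linalg.norm(s)/50,abs(t)/8.59))
C0=np.array([598.,-34.5]); CA=np.radians(-4.8); CX=np.array([np.cos(CA),np.sin(CA)]); CY=np.array([-CX[1],CX[0]])
def case(x,y): return C0+CX*x+CY*y
def st():
    s=ctrl.sense(); print("t",s["time_s"],"tcp",s["eef_pos"],"yaw %.1f"%yaw(),"F",s["force"],"w %.1f"%s["grip_width"],"j",s["joint_positions"])
E
python3 - <<'E'
from h import *
p=cv2.imread("pics/top0.png");d=np.load("pics/top0.npy")
P=pts("top",d)
# foot: bright disc z 1..15 near tap
m=(P[...,2]>3)&(P[...,2]<20)&(np.hypot(P[...,0]-485,P[...,1]-359)<70)&(d>0)
print(m.sum(),P[m].mean(0),P[m].min(0),P[m].max(0)); 
c,W=pose("top"); 
for q in ([484.5,359,0],[484.5,359,115],[410,366.6,115]):
    x=np.linalg.inv(W)@np.r_[q,1]; f=K(c); print(q, c["cx"]+f*x[0]/-x[2], c["cy"]-f*x[1]/-x[2])
print(case(-70,54),case(0,0),case(95,0))
cv2.imwrite("pics/tap0.png",cv2.resize(p[225:325,110:210],None,fx=5,fy=5,interpolation=cv2.INTER_CUBIC))
go(480,-60,214,-95.8); st()
E
```

```text
487 [479.06  350.078   8.674] [415.793 292.051   3.013] [554.412 422.874  18.835]
[484.5, 359, 0] 165.68618672167474 259.1206634206653
[484.5, 359, 115] 147.396732663931 258.6073023070696
[410, 366.6, 115] 143.09732907870776 292.27756995925813
[532.764  25.168] [598.  -34.5] [692.667 -42.449]
shift 1.5 -495.4 -449.3 turn 20.4 rows>=13.4
t 0.15 tcp [ 170.018 -652.624  214.565] yaw -75.4 F [ 0.027  0.294 -0.563] w 88.0 j [-1.353  0.265  1.605  0.     1.274 -0.037]
```

View pics/tap0.png

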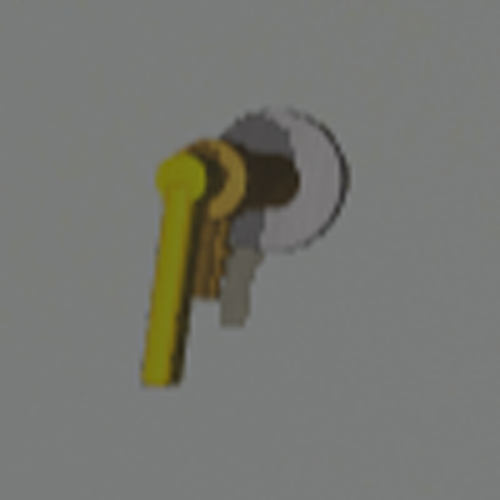

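drive_tool(
  increments="0 -125 -115 5; 0 -250 -225 10; 0 -375 -340 15; 0 -495 -450 20.4; 0 -495 -450 20.4; 0 -495 -450 20.4; 0 -495 -450 20.4; 0 -495 -450 20.4",
)

```text
time_s: 0.95
eef_pos: [356.2, -297.0, 215.5]
tcp_rot: [-0.036, 0.706, -0.036, -0.706]
force: [0.2, -0.9, 0.5]
grip_width: 87.9
```

Run:
```python
from h import *
st(); go(412,366,214,-95.8)
```

```text
t 0.95 tcp [ 356.187 -296.957  215.478] yaw -95.8 F [ 0.218 -0.89   0.528] w 87.9 j [-0.749 -0.145  2.036  0.     1.25   0.924]
shift 1.5 -665.2 11.8 turn -0.0 rows>=13.3
```

drive_tool(
  increments="0 -50 -30 0; 0 -100 -60 0; 0 -150 -85 0; 0 -200 -100 0; 0 -250 -110 0; 0 -300 -110 0; 0 -350 -105 0; 0 -400 -95 0",
  fingers=0.4,
)

```text
time_s: 1.75
eef_pos: [492.1, 66.1, 215.5]
tcp_rot: [-0.036, 0.706, -0.036, -0.706]
force: [0.3, 0.6, -0.1]
grip_width: 52.7
```

Run:
```python
from h import *
st(); go(412,366,214,-95.8)
```

```text
t 1.75 tcp [492.066  66.078 215.473] yaw -95.8 F [ 0.309  0.588 -0.073] w 52.7 j [ 0.083 -0.078  1.976 -0.     1.243  1.755]
shift 1.5 -290.3 110.0 turn 0.0 rows>=6.2
```

drive_tool(
  increments="0 -48 5 0; 0 -96 15 0; 0 -144 30 0; 0 -192 50 0; 0 -230 75 0; 0 -265 95 0; 0 -290 110 0; 0 -290 110 0",
)

```text
time_s: 2.55
eef_pos: [409.9, 366.4, 215.2]
tcp_rot: [0.034, -0.706, 0.034, 0.707]
force: [0.2, 0.1, -0.6]
grip_width: 52.7
```

Run:
```python
from h import *
st(); go(412,366,102,-95.8)
p,d,P=snap("wrist","w1")
y=masks(p)["yellow"]&(P[...,2]>100); q=P[y]; 
L=cv2.fitLine(q[:,:2].astype(np.float32),2,0,.01,.01).ravel(); s=(q[:,:2]-L[2:])@L[:2]; print(L,"ends",L[2:]+L[:2]*s.min(),L[2:]+L[:2]*s.max(),np.percentile(q[:,2],[50,95]))
```

```text
t 2.55 tcp [409.886 366.394 215.244] yaw -95.6 F [ 0.204  0.057 -0.552] w 52.7 j [0.683 0.028 1.873 0.001 1.241 2.351]
shift 113.2 0.2 -2.3 turn 0.2 rows>=2.3
[  0.995  -0.103 449.895 361.866] ends [392.297 367.835] [492.953 357.404] [123.3   124.693]
```

View pics/w1.png

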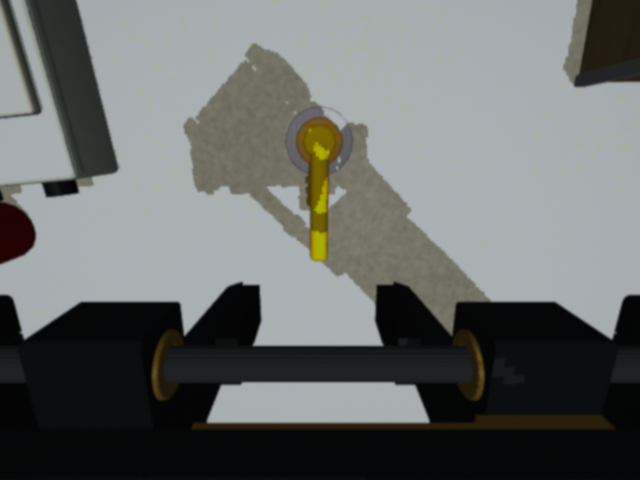

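drive_tool(
  increments="40 0 -2 0; 80 0 -2 0; 115 0 -2 0; 115 0 -2 0; 115 0 -2 0",
)

```text
time_s: 3.1
eef_pos: [414.0, 362.2, 100.5]
tcp_rot: [0.036, -0.706, 0.037, 0.707]
force: [0.1, -0.5, 1.4]
grip_width: 53.2
```

drive_tool(
  increments="0 0 0 0; 0 0 0 0; 0 0 0 0; 0 0 0 0; 0 0 0 0; 0 0 0 0",
  fingers=1,
)

```text
time_s: 3.7
eef_pos: [414.2, 364.0, 101.2]
tcp_rot: [-0.036, 0.707, -0.035, -0.706]
force: [0.6, -0.3, 1.3]
grip_width: 6.9
```

Run:
```python
from h import *
st(); T=tool(); A=np.array([484.5,358.7]); v=T[:2,3]-A; r=np.hypot(*v); a0=np.arctan2(v[1],v[0]); print(r,np.degrees(a0))
for da in range(0,93,7):
    a=a0+np.radians(da); w=np.r_[A+r*np.array([np.cos(a),np.sin(a)]),T[2,3]]; print("%.1f %.1f %.1f -%d"%(*(T[:3,:3].T@(w-T[:3,3])),da),end="; ")
```

```text
t 3.7 tcp [414.165 363.984 101.243] yaw -95.8 F [ 0.609 -0.271  1.347] w 6.9 j [0.676 0.131 1.985 0.    1.024 2.347]
70.53279990044942 175.70368257167993
0.0 0.0 0.0 -0; -0.0 8.6 -0.8 -7; -0.0 17.0 -2.5 -14; -0.0 25.1 -5.3 -21; -0.0 32.9 -9.1 -28; -0.0 40.1 -13.8 -35; -0.0 46.7 -19.3 -42; -0.0 52.6 -25.6 -49; -0.0 57.6 -32.6 -56; -0.0 61.8 -40.1 -63; -0.0 65.0 -48.1 -70; -0.0 67.3 -56.4 -77; -0.0 68.5 -65.0 -84; -0.0 68.6 -73.6 -91;
```

Run:
```python
from h import *
p,d,P=snap("wrist","w2"); st()
p,d,P=snap("scene","s2"); cv2.imwrite("pics/s2c.png",cv2.resize(p[220:400,380:620],None,fx=3,fy=3)); st()
```

```text
t 3.75 tcp [414.177 363.883 101.247] yaw -95.8 F [0.337 0.981 3.111] w 3.0 j [0.676 0.131 1.985 0.    1.024 2.347]
t 3.8 tcp [414.146 363.811 101.223] yaw -95.8 F [-0.275 -0.591  3.499] w 0.5 j [0.676 0.131 1.985 0.    1.025 2.347]
```

View pics/w2.png

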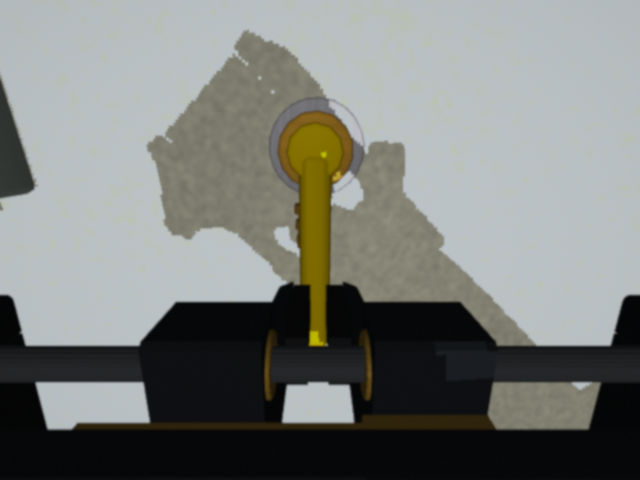

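View pics/s2c.png

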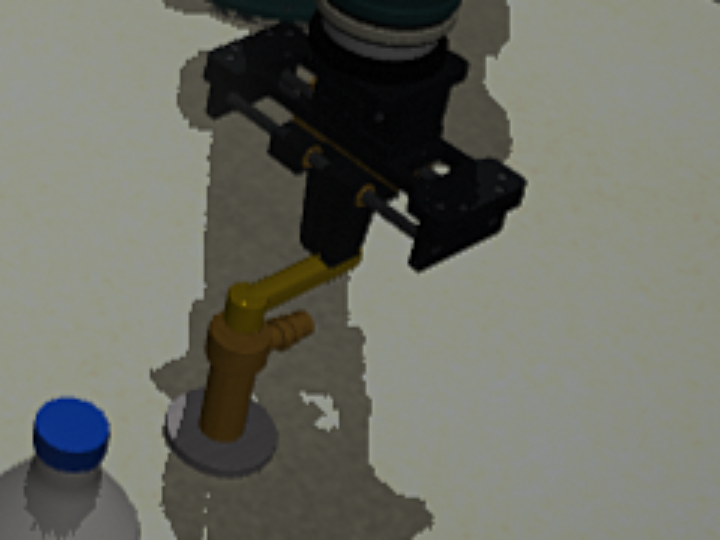

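Run:
```python
from h import *
d=np.load("pics/w2.npy"); p=cv2.imread("pics/w2.png"); P=pts("wrist",d)
T=tool(); Q=(P-T[:3,3])@T[:3,:3]
for u,v in((315,150),(315,200),(315,250),(312,275),(316,300),(318,320),(318,338),(290,290),(350,290),(290,310),(345,310),(285,325),(230,310),(300,400)): print(u,v,p[v,u],"d",d[v,u],"world",P[v,u],"tool",Q[v,u])
cv2.imwrite("pics/w2c.png",cv2.resize(p[260:400,220:420],None,fx=4,fy=4)*1)
d=np.load("pics/s2.npy"); p=cv2.imread("pics/s2.png"); P=pts("scene",d)
y=masks(p)["yellow"]&(P[...,2]>100); h=hsv(p); y=(h[...,0]>20)&(h[...,0]<34)&(h[...,1]>180)&(P[...,2]>105)
q=P[y]; print(q.min(0),q.max(0),np.percentile(q[:,2],[50,95]))
```

```text
315 150 [  0 114 133] d 142.4054 world [482.416 358.378 122.787] tool [-21.509  -1.5   -68.487]
315 200 [  0 106 126] d 145.76848 world [462.292 360.468 125.047] tool [-23.785  -1.551 -48.256]
315 250 [  0 106 125] d 154.2124 world [439.75  362.843 122.718] tool [-21.474  -1.637 -25.588]
312 275 [  0 106 125] d 154.60283 world [429.132 365.277 125.387] tool [-24.15   -2.989 -14.78 ]
316 300 [  0 104 123] d 160.09554 world [415.941 364.866 123.4  ] tool [-22.175  -1.248  -1.697]
318 320 [  0 103 122] d 161.89792 world [406.155 364.942 124.299] tool [-23.082  -0.336   8.046]
318 338 [  0 155 163] d 165.42918 world [396.238 365.954 123.464] tool [-22.255  -0.342  18.015]
290 290 [9 8 7] d 148.2128 world [426.278 374.901 133.111] tool [-31.87  -12.282 -10.976]
350 290 [9 7 5] d 148.0923 world [423.72  349.455 133.242] tool [-32.021  13.292 -10.999]
290 310 [5 5 5] d 133.81105 world [424.619 373.929 148.527] tool [-47.288 -11.16   -9.435]
345 310 [7 6 6] d 133.55238 world [422.581 352.874 148.778] tool [-47.555   9.994  -9.533]
285 325 [7 6 6] d 122.332146 world [424.928 374.756 160.397] tool [-59.157 -12.023  -9.669]
230 310 [8 7 6] d 80.18992 world [450.232 380.962 197.223] tool [-95.957 -20.78  -34.246]
300 400 [196 193 186] d 323.63126 world [257.815 396.753  -0.954] tool [102.066 -16.918 158.937]
[ -904.692 -1013.405   105.063] [1173.425  814.092  850.542] [120.228 193.147]
```

View pics/w2c.png

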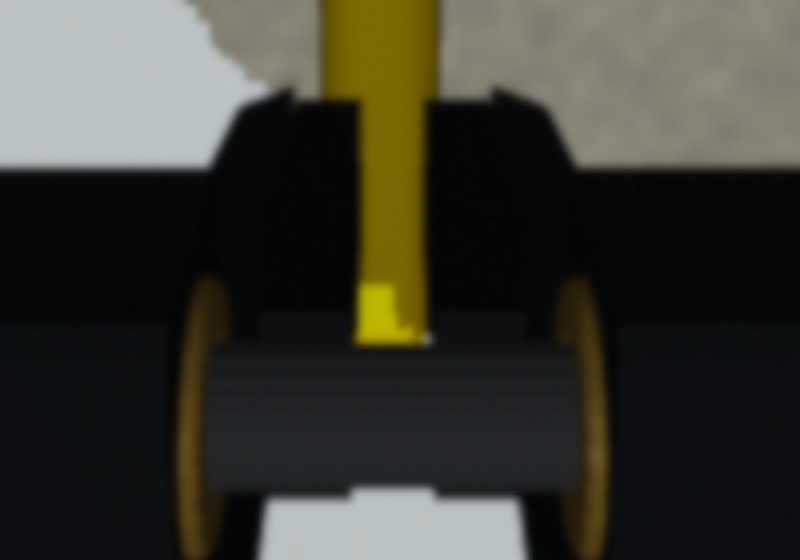

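Run:
```python
from h import *
d=np.load("pics/s2.npy"); p=cv2.imread("pics/s2.png"); P=pts("scene",d)
h=hsv(p)
m=(np.hypot(P[...,0]-414,P[...,1]-364)<40)&(P[...,2]>60)&(P[...,2]<200)&(h[...,2]<50)
q=P[m]; print(m.sum(), np.percentile(q[:,2],[0,1,5,10,50]))
for z in range(95,160,5):
    k=q[(q[:,2]>z)&(q[:,2]<z+5)]
    if len(k): print(z,len(k),k.min(0),k.max(0))
h=hsv(p);y=(h[...,0]>18)&(h[...,0]<34)&(h[...,1]>180)&(P[...,2]>105)&(P[...,2]<140)&(abs(P[...,0]-440)<70); q=P[y]
L=cv2.fitLine(q[:,:2].astype(np.float32),2,0,.01,.01).ravel(); s=(q[:,:2]-L[2:])@L[:2]; print(L,"ends",L[2:]+L[:2]*s.min(),L[2:]+L[:2]*s.max(),np.percentile(q[:,2],[50,95]))
st()
```

```text
553 [ 65.485  76.843 125.171 129.287 154.525]
115 6 [398.643 370.108 116.138] [417.504 375.014 119.187]
120 8 [418.557 350.399 121.649] [424.632 372.332 124.893]
125 40 [407.73  347.794 125.144] [426.639 379.693 129.888]
130 35 [411.844 347.435 130.071] [429.693 380.106 134.743]
135 46 [408.107 346.652 135.253] [428.346 381.391 139.879]
140 49 [407.621 345.931 140.028] [427.298 381.589 144.937]
145 43 [405.408 346.514 145.074] [427.425 382.585 149.967]
150 42 [409.996 344.762 150.035] [428.97  382.996 154.977]
155 51 [407.822 346.411 155.029] [428.184 383.309 159.84 ]
[  0.991  -0.131 460.027 364.571] ends [397.058 372.902] [495.263 359.908] [119.904 123.98 ]
t 3.8 tcp [414.146 363.811 101.223] yaw -95.8 F [-0.275 -0.591  3.499] w 0.5 j [0.676 0.131 1.985 0.    1.025 2.347]
```

Run:
```python
from h import *
for f in("wrist0","w1","w2"):
    d=np.load(f"pics/{f}.npy"); c=eyes.get_calibration("wrist"); Q=pts("wrist",d,c["T_tool_cam"],c)
    p=cv2.imread(f"pics/{f}.png"); m=(hsv(p)[...,2]<50)&(d<200)&(d>0)&(abs(Q[...,1])<70)&(Q[...,0]>-80)
    q=Q[m]
    for x in range(-80,10,6):
        k=q[(q[:,0]>x)&(q[:,0]<=x+6)]
        if len(k): print(f,x,len(k),k.min(0),k.max(0))
```

```text
wrist0 -80 579 [-79.993 -60.465 -12.027] [-74.     60.472  10.64 ]
wrist0 -74 1072 [-73.999 -61.942 -12.172] [-68.     60.711  10.694]
wrist0 -68 1379 [-68.    -61.142 -12.118] [-62.006  60.568  10.753]
wrist0 -62 939 [-61.989 -60.478 -12.104] [-56.001  59.935   0.033]
wrist0 -56 980 [-55.991 -59.917 -11.924] [-50.004  59.566   3.744]
wrist0 -50 1110 [-49.989 -59.69  -11.712] [-44.002  58.676   7.762]
wrist0 -44 993 [-43.99  -58.711 -11.99 ] [-38.006  58.51    8.499]
wrist0 -38 749 [-37.995 -58.239 -11.743] [-32.002  56.995   7.694]
wrist0 -32 640 [-31.981 -57.623 -11.576] [-26.011  56.337   8.102]
wrist0 -26 189 [-25.979 -55.757 -11.502] [-22.879  53.503   7.539]
w1 -80 357 [-79.995 -41.357 -11.839] [-74.004  40.218   9.488]
w1 -74 822 [-73.992 -44.113 -11.982] [-68.008  42.632   9.503]
w1 -68 1273 [-67.998 -43.716 -11.968] [-62.022  42.745   8.902]
w1 -62 811 [-61.988 -42.995 -11.776] [-56.001  41.947  -0.225]
w1 -56 832 [-55.991 -42.587 -11.714] [-50.001  41.821   4.18 ]
w1 -50 944 [-49.999 -41.52  -11.841] [-44.002  40.987   7.616]
w1 -44 799 [-43.997 -40.888 -11.719] [-38.002  40.517   8.462]
w1 -38 613 [-37.999 -40.217 -11.718] [-32.012  39.572   7.242]
w1 -32 499 [-31.997 -40.041 -11.622] [-26.017  39.261   6.879]
w1 -26 140 [-25.986 -36.433 -11.274] [-21.972  37.459   3.192]
w2 -80 93 [-79.971 -12.746 -11.638] [-74.016  11.217   7.662]
w2 -74 304 [-73.994 -14.122 -11.961] [-68.006  12.864   7.754]
w2 -68 838 [-67.994 -15.033 -12.032] [-62.011  13.955   8.431]
w2 -62 529 [-61.962 -16.166 -11.695] [-56.     15.034  -8.514]
w2 -56 480 [-56.    -16.91  -11.735] [-50.011  15.585  -6.268]
w2 -50 597 [-49.983 -17.94  -11.81 ] [-44.009  16.9     5.543]
w2 -44 594 [-43.972 -18.201 -11.582] [-38.04   17.385   7.298]
w2 -38 412 [-37.984 -17.791 -11.816] [-32.021  16.796  -5.269]
w2 -32 332 [-31.995 -17.1   -11.66 ] [-26.045  16.471  -8.475]
w2 -26 110 [-25.986 -14.058 -11.721] [-22.368  13.876  -9.005]
```

drive_tool(
  increments="-6 0 0 0; -6 0 0 0; -6 0 0 0; -6 0 0 0; -6 0 0 0; -6 0 0 0",
  fingers=0.5,
)

```text
time_s: 4.4
eef_pos: [413.7, 363.3, 106.4]
tcp_rot: [0.036, -0.706, 0.036, 0.706]
force: [0.1, 0.8, -0.5]
grip_width: 43.6
```

drive_tool(
  increments="8 0 0 0; 22 0 0 0; 23 0 0 0; 23 0 0 0; 23 0 0 0",
)

```text
time_s: 4.9
eef_pos: [413.8, 363.4, 83.4]
tcp_rot: [0.036, -0.706, 0.036, 0.706]
force: [-0.1, -0.3, -0.2]
grip_width: 43.5
```

drive_tool(
  increments="0 0 0 0; 0 0 0 0; 0 0 0 0; 0 0 0 0; 0 0 0 0; 0 0 0 0",
  fingers=1,
)

```text
time_s: 5.5
eef_pos: [413.9, 364.0, 83.9]
tcp_rot: [-0.036, 0.706, -0.035, -0.706]
force: [-0.7, 2.8, 0.6]
grip_width: 13.8
```

Run:
```python
from h import *
st(); T=tool(); A=np.array([484.5,358.7]); v=T[:2,3]-A; r=np.hypot(*v); a0=np.arctan2(v[1],v[0]); print(r,np.degrees(a0))
for da in list(range(0,88,8))+[87,89]:
    a=a0+np.radians(da); w=np.r_[A+r*np.array([np.cos(a),np.sin(a)]),T[2,3]]; print("%.1f %.1f %.1f -%d"%(*(T[:3,:3].T@(w-T[:3,3])),da),end="; ")
```

```text
t 5.5 tcp [413.929 364.037  83.914] yaw -95.8 F [-0.678  2.782  0.631] w 13.8 j [0.676 0.151 1.998 0.001 0.991 2.347]
70.7726969909147 175.67520842333053
0.0 0.0 0.0 -0; -0.0 9.8 -0.9 -8; -0.0 19.4 -3.2 -16; -0.0 28.6 -6.8 -24; -0.0 37.2 -11.7 -32; -0.0 45.1 -17.7 -40; -0.0 52.0 -24.7 -48; -0.1 57.9 -32.7 -56; -0.1 62.6 -41.3 -64; -0.1 66.0 -50.6 -72; -0.1 68.2 -60.2 -80; -0.0 69.0 -68.8 -87; -0.0 69.0 -71.3 -89;
```

drive_tool(
  increments="0 5 0 -4; 0 14.5 -2 -12; 0 24 -5 -20; 0 33 -9 -28; 0 41 -14.5 -36; 0 48.5 -21 -44; 0 52 -25 -48; 0 52 -25 -48",
)

```text
time_s: 6.3
eef_pos: [433.5, 310.8, 83.9]
tcp_rot: [0.254, 0.66, 0.256, -0.659]
force: [-2.1, 8.0, -1.0]
grip_width: 14.1
```

Run:
```python
from h import *
st(); T=tool(); A=np.array([484.5,358.7]); v=T[:2,3]-A; r=np.hypot(*v); a0=np.arctan2(v[1],v[0]); print(r,np.degrees(a0))
for da in (0,8,16,24,32,38,40,41,42):
    a=a0+np.radians(da); w=np.r_[A+r*np.array([np.cos(a),np.sin(a)]),T[2,3]]; print("%.1f %.1f %.1f -%d"%(*(T[:3,:3].T@(w-T[:3,3])),da),end="; ")
```

```text
t 6.3 tcp [433.526 310.769  83.942] yaw -47.7 F [-2.084  8.033 -1.025] w 14.1 j [0.573 0.118 2.036 0.003 0.986 1.404]
69.9690706697795 -136.7622910332607
0.0 0.0 0.0 -0; -0.0 9.7 -0.8 -8; -0.0 19.2 -3.0 -16; -0.0 28.4 -6.5 -24; -0.1 36.9 -11.2 -32; -0.1 42.8 -15.5 -38; -0.1 44.7 -17.1 -40; -0.1 45.6 -17.9 -41; -0.1 46.5 -18.7 -42;
```

drive_tool(
  increments="0 9.7 -1 -8; 0 19 -3 -16; 0 28.4 -6.5 -24; 0 37 -11 -32; 0 43 -15.5 -38; 0 45.6 -18 -41; 0 45.6 -18 -41; 0 45.6 -18 -41",
)

```text
time_s: 7.1
eef_pos: [471.1, 291.9, 83.5]
tcp_rot: [-0.464, -0.528, -0.473, 0.531]
force: [-19.4, 17.1, 8.0]
grip_width: 13.9
```

Run:
```python
from h import *
st(); p,d,P=snap("scene","s3")
h=hsv(p);y=(h[...,0]>18)&(h[...,0]<34)&(h[...,1]>180)&(P[...,2]>112)&(P[...,2]<140)&(abs(P[...,0]-460)<70); q=P[y]
L=cv2.fitLine(q[:,:2].astype(np.float32),2,0,.01,.01).ravel(); print(L,np.degrees(np.arctan2(L[1],L[0])))
```

```text
t 7.1 tcp [471.1   291.912  83.514] yaw -7.0 F [-19.424  17.066   8.036] w 13.9 j [0.502 0.162 1.987 0.014 1.    0.617]
[  0.052  -0.999 481.908 329.78 ] -86.997665
```

drive_tool(
  increments="0 0 0 0; 0 0 0 0; 0 0 0 0; -30 0 0 0; -80 0 0 0; -120 0 0 0; -130 0 0 0; -130 0 0 0",
  fingers=0.4,
)

```text
time_s: 7.95
eef_pos: [479.2, 287.7, 216.2]
tcp_rot: [0.47, 0.531, 0.469, -0.527]
force: [0.3, 0.3, -0.0]
grip_width: 52.5
```

Run:
```python
from h import *
st()
for n in("wrist","top"):
    p,d,P=snap(n,n+"4")
    h=hsv(p);y=(h[...,0]>20)&(h[...,0]<34)&(h[...,1]>180)&(P[...,2]>118)&(P[...,2]<130)&(abs(P[...,0]-460)<70)&(abs(P[...,1]-330)<80); q=P[y]
    L=cv2.fitLine(q[:,:2].astype(np.float32),2,0,.01,.01).ravel(); print(n,y.sum(),L,np.degrees(np.arctan2(L[1],L[0])))
b=case(-95+6+68-18,-55)
print("red bar est",559.5,-91); go(559.5,-91,200,-4.8)
```

```text
t 7.95 tcp [479.199 287.703 216.199] yaw -6.8 F [ 0.336  0.281 -0.03 ] w 52.5 j [ 0.497  0.041  1.858 -0.001  1.238  0.616]
wrist 2472 [  0.156   0.988 476.575 326.695] 81.049614
top 156 [  0.156   0.988 472.149 304.279] 81.04919
red bar est 559.5 -91
shift 12.4 127.0 365.1 turn -2.0 rows>=7.7
```

View pics/wrist4.png

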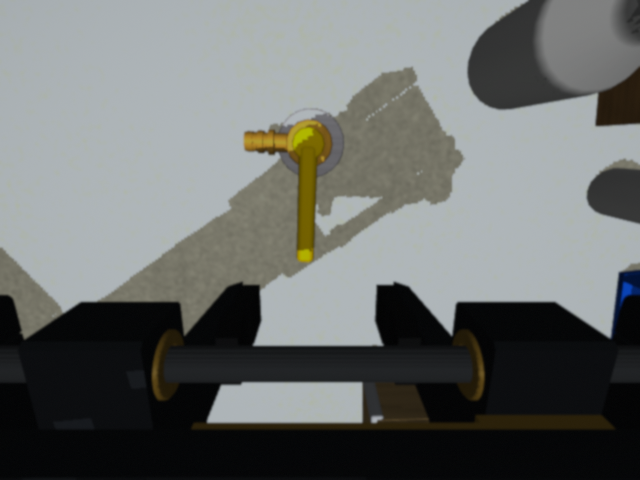

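Run:
```python
from h import *
go(435,284,216,-5.8); go(435,284,86,-5.8); go(453,284,86,-5.8)
```

```text
shift -3.8 -41.2 7.6 turn -1.0 rows>=0.8
shift 126.2 -41.0 7.4 turn -1.0 rows>=2.7
shift 126.1 -23.1 5.3 turn -1.0 rows>=2.6
```

drive_tool(
  increments="0 -41 7 -1; 0 -41 7 -1; 40 -41 7 -1; 85 -41 7 -1; 126 -41 7 -1; 126 -41 7 -1; 126 -41 7 -1; 126 -41 7 -1",
  fingers=1,
)

```text
time_s: 8.85
eef_pos: [437.3, 286.1, 89.3]
tcp_rot: [0.474, 0.526, 0.474, -0.524]
force: [0.4, 0.1, 0.9]
grip_width: 0.4
```

drive_tool(
  increments="0 6 -1 0; 0 12 -1 0; 0 15 -2 0; 0 17 -2 0; 0 18 -2 0; 0 18 -2 0",
)

```text
time_s: 9.45
eef_pos: [448.7, 286.1, 89.2]
tcp_rot: [-0.471, -0.522, -0.476, 0.528]
force: [-21.0, 1.2, 17.2]
grip_width: 0.5
```

drive_tool(
  increments="0 -12 0 0; 0 -25 0 0; -40 -25 0 0; -85 -25 0 0; -125 -25 0 0; -125 -25 0 0; -125 -25 0 0; -125 -25 0 0",
)

```text
time_s: 10.25
eef_pos: [428.4, 287.5, 211.4]
tcp_rot: [-0.474, -0.524, -0.474, 0.525]
force: [-0.7, 0.0, 0.1]
grip_width: -0.0
```

Run:
```python
from h import *
st()
for n in("top",):
    p,d,P=snap(n,n+"5")
    h=hsv(p);y=(h[...,0]>20)&(h[...,0]<34)&(h[...,1]>180)&(P[...,2]>118)&(P[...,2]<130)&(abs(P[...,0]-460)<70)&(abs(P[...,1]-330)<80); q=P[y]
    L=cv2.fitLine(q[:,:2].astype(np.float32),2,0,.01,.01).ravel(); print(n,y.sum(),L,np.degrees(np.arctan2(L[1],L[0])))
go(559.5,-91,210,-4.8)
```

```text
t 10.25 tcp [428.37  287.532 211.407] yaw -5.8 F [-0.746  0.012  0.136] w -0.0 j [ 0.543 -0.035  1.943 -0.     1.235  0.644]
top 190 [  0.148   0.989 474.236 318.553] 81.49229
shift 1.1 169.1 363.1 turn -1.0 rows>=8.0
```

drive_tool(
  increments="0 21 46 0; 0 42 92 0; 0 64 138 0; 0 85 184 0; 0 106 230 0; 0 128 275 0; 0 149 320 0; 0 169 363 -1",
  fingers=0.5,
)

```text
time_s: 11.1
eef_pos: [559.5, -91.6, 210.4]
tcp_rot: [-0.478, -0.52, -0.48, 0.521]
force: [-0.1, -0.4, -0.3]
grip_width: 44.2
```

drive_tool(
  increments="0 0 0 0; 0 0 0 0",
)

```text
time_s: 11.3
eef_pos: [559.3, -90.6, 210.3]
tcp_rot: [-0.477, -0.52, -0.479, 0.522]
force: [-1.1, 1.0, 0.4]
grip_width: 43.7
```

Run:
```python
from h import *
st()
p,d,P=snap("wrist","w6")
m=masks(p)["red"]&(P[...,2]>120)&(np.hypot(P[...,0]-559,P[...,1]+91)<60); q=P[m]; print(m.sum(),q.mean(0),q.min(0),q.max(0)); r=q[q[:,2]>146]; print(r.mean(0),cv2.fitLine(r[:,:2].astype(np.float32),2,0,.01,.01).ravel(),np.percentile(r[:,2],[50,95]))
go(559.5,-91,105.5,-4.8)
```

```text
t 11.3 tcp [559.289 -90.616 210.288] yaw -5.0 F [-1.081  1.044  0.405] w 43.7 j [-0.205  0.066  1.843  0.     1.237 -0.118]
1807 [557.072 -89.537 153.145] [ 529.694 -125.476  121.779] [587.966 -55.752 315.353]
[560.099 -89.904 158.686] [  0.075   0.997 560.099 -89.904] [153.127 155.266]
shift 105.1 0.8 1.6 turn -0.1 rows>=2.1
```

View pics/w6.png

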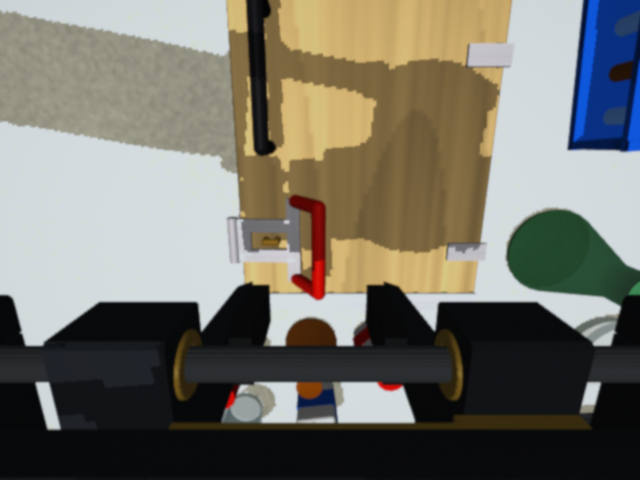

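drive_tool(
  increments="45 1 1.5 0; 90 1 1.5 0; 103 1 1.5 0; 103 1 1.5 0; 103 1 1.5 0",
)

```text
time_s: 11.85
eef_pos: [562.0, -90.6, 110.9]
tcp_rot: [0.479, 0.52, 0.479, -0.52]
force: [0.6, 0.1, 1.2]
grip_width: 43.7
```

drive_tool(
  increments="0 0 0 0; 0 0 0 0; 0 0 0 0; 0 0 0 0; 0 0 0 0; 0 0 0 0",
  fingers=1,
)

```text
time_s: 12.45
eef_pos: [560.0, -91.3, 109.0]
tcp_rot: [-0.478, -0.52, -0.479, 0.521]
force: [-2.9, -0.7, 0.3]
grip_width: 8.9
```

Run:
```python
from h import *
st(); phi0=np.arctan2(27,68); r=np.hypot(27,68)
for th in np.arange(0,2.41,.2):
    a=phi0+th; dx=r*np.cos(a)-68; dz=r*np.sin(a)-27; print("%.1f: %.0f %.0f"%(th,-dz,dx),end="; ")
```

```text
t 12.45 tcp [559.982 -91.317 108.983] yaw -4.8 F [-2.897 -0.723  0.297] w 8.9 j [-0.205  0.154  1.942 -0.     1.048 -0.121]
0.0: -0 -0; 0.2: -13 -7; 0.4: -24 -16; 0.6: -34 -27; 0.8: -41 -40; 1.0: -45 -54; 1.2: -46 -69; 1.4: -45 -83; 1.6: -40 -97; 1.8: -33 -110; 2.0: -24 -121; 2.2: -12 -130; 2.4: 1 -136;
```

drive_tool(
  increments="-7 -3 0 0; -13 -7 0 0; -24 -16 0 0; -34 -27 0 0; -41 -40 0 0; -45 -54 0 0; -46 -69 0 0; -46 -69 0 0",
)

```text
time_s: 13.25
eef_pos: [493.0, -85.6, 158.2]
tcp_rot: [0.48, 0.522, 0.477, -0.519]
force: [1.4, -0.3, 1.5]
grip_width: 8.8
```

drive_tool(
  increments="0.5 -7 0 0; 1 -14 0 0; 3 -21 0 0; 6 -28 0 0; 9 -35 0 0; 13 -41 0 0; 13 -41 0 0",
)

```text
time_s: 13.95
eef_pos: [450.2, -81.9, 142.0]
tcp_rot: [-0.478, -0.52, -0.479, 0.521]
force: [-0.8, 0.8, 3.7]
grip_width: 9.1
```

Run:
```python
from h import *
st()
p,d,P=snap("wrist","w7"); p,d,P=snap("scene","s7"); cv2.imwrite("pics/s7c.png",cv2.resize(p[100:330,180:400],None,fx=2.6,fy=2.6))
```

```text
t 13.95 tcp [450.152 -81.899 141.996] yaw -4.8 F [-0.772  0.796  3.687] w 9.1 j [-0.234 -0.092  2.13  -0.     1.106 -0.15 ]
```

View pics/s7c.png

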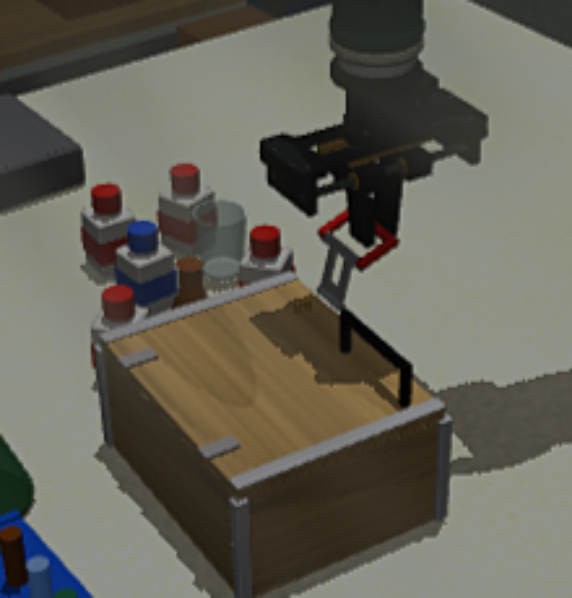

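View pics/w7.png

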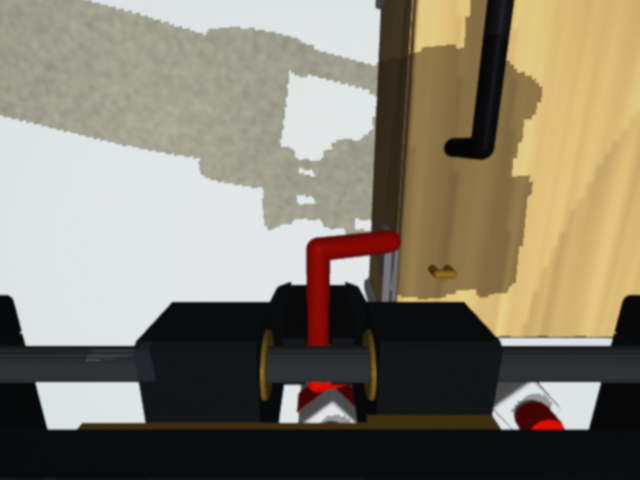

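drive_tool(
  increments="0 0 0 0; 0 0 0 0; 0 0 0 0; -25 0 0 0; -60 0 0 0; -80 0 0 0; -80 0 0 0; -80 0 0 0",
  fingers=0.7,
)

```text
time_s: 14.85
eef_pos: [451.5, -82.2, 222.0]
tcp_rot: [-0.479, -0.52, -0.479, 0.521]
force: [-0.5, 0.1, -0.3]
grip_width: 26.2
```

Run:
```python
from h import *
st(); go(532.5,25,222,-4.8)
p,d,P=snap("top","t8"); cv2.imwrite("pics/t8c.png",cv2.resize(p[140:300,260:510],None,fx=3.2,fy=3.2,interpolation=cv2.INTER_CUBIC))
```

```text
t 14.85 tcp [451.469 -82.154 222.034] yaw -4.8 F [-0.513  0.148 -0.33 ] w 26.2 j [-0.234 -0.159  2.036 -0.     1.265 -0.15 ]
shift 0.0 71.8 -113.6 turn 0.0 rows>=2.7
```

View pics/t8c.png

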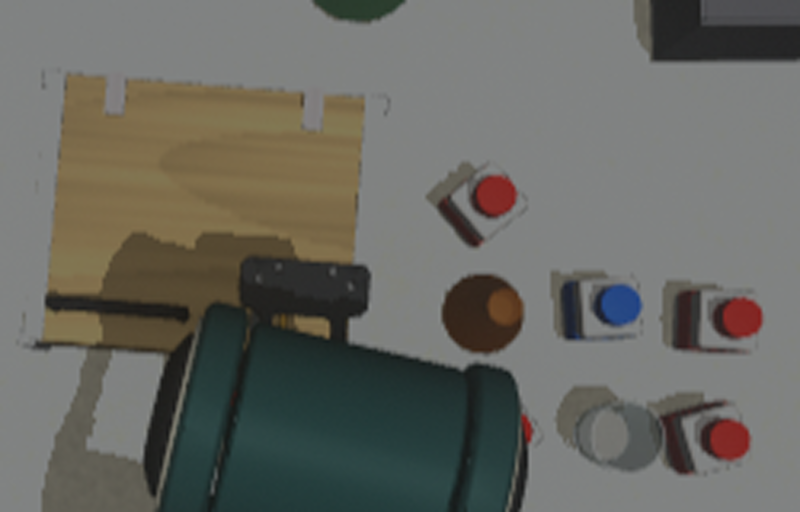

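drive_tool(
  increments="0 24 -38 0; 0 48 -76 0; 0 72 -114 0; 0 72 -114 0; 45 72 -114 0; 90 72 -114 0; 112 72 -114 0; 112 72 -114 0",
  fingers=0.5,
)

```text
time_s: 15.7
eef_pos: [527.1, 24.9, 104.4]
tcp_rot: [-0.476, -0.517, -0.481, 0.524]
force: [-1.1, 0.4, -0.7]
grip_width: 44.2
```

drive_tool(
  increments="0 0 0 0; 0 0 0 0; 0 0 0 0; 0 0 0 0; 0 0 0 0; 0 0 0 0; 0 0 0 0",
  fingers=1,
)

```text
time_s: 16.4
eef_pos: [532.8, 25.5, 111.9]
tcp_rot: [-0.479, -0.52, -0.479, 0.521]
force: [-2.9, 0.2, 5.5]
grip_width: 8.8
```

Run:
```python
from h import *
st(); phi0=np.arctan2(45,-165); r=np.hypot(45,165)
for th in np.arange(0,1.76,.125):
    a=phi0-th; dx=r*np.cos(a)+165; dz=r*np.sin(a)-45; print("%.2f: %.0f %.0f"%(th,-dz,dx),end="; ")
```

```text
t 16.4 tcp [532.767  25.468 111.941] yaw -4.8 F [-2.923  0.19   5.501] w 8.8 j [ 0.001  0.087  2.012 -0.     1.043  0.085]
0.00: -0 0; 0.12: -20 7; 0.25: -39 16; 0.38: -57 28; 0.50: -74 42; 0.62: -88 58; 0.75: -100 75; 0.88: -110 94; 1.00: -118 114; 1.12: -123 134; 1.25: -126 156; 1.38: -126 177; 1.50: -123 198; 1.62: -117 219; 1.75: -109 239;
```

drive_tool(
  increments="-10 3 0 0; -20 7 0 0; -30 11 0 0; -39 16 0 0; -48 22 0 0; -57 28 0 0; -66 35 0 0; -74 42 0 0",
)

```text
time_s: 17.2
eef_pos: [572.2, 22.0, 185.5]
tcp_rot: [-0.477, -0.519, -0.48, 0.522]
force: [-10.3, 1.4, 1.7]
grip_width: 9.0
```

Run:
```python
from h import *
st()
```

```text
t 17.2 tcp [572.196  22.05  185.457] yaw -4.8 F [-10.326   1.445   1.691] w 9.0 j [-0.005  0.097  1.856  0.     1.195  0.079]
```

drive_tool(
  increments="-14 16 0 0; -26 33 0 0; -36 52 0 0; -44 72 0 0; -49 92 0 0; -52 114 0 0; -52 135 0 0; -52 135 0 0",
)

```text
time_s: 18.0
eef_pos: [714.0, 9.7, 240.5]
tcp_rot: [0.481, 0.522, 0.476, -0.519]
force: [1.2, -1.2, 5.1]
grip_width: 9.0
```

drive_tool(
  increments="1 7 0 0; 2 14 0 0; 4 21 0 0; 6 28 0 0; 8 34 0 0; 8 34 0 0; 8 34 0 0",
)

```text
time_s: 18.7
eef_pos: [746.5, 7.0, 233.2]
tcp_rot: [0.481, 0.523, 0.476, -0.519]
force: [1.4, -1.6, 5.8]
grip_width: 8.8
```

Run:
```python
from h import *
st()
p,d,P=snap("wrist","w9"); p,d,P=snap("scene","s9"); cv2.imwrite("pics/s9c.png",cv2.resize(p[100:330,180:400],None,fx=2.6,fy=2.6))
```

```text
t 18.7 tcp [746.533   6.967 233.163] yaw -4.8 F [ 1.35  -1.601  5.835] w 8.8 j [-0.024  0.384  1.416 -0.001  1.333  0.061]
```

View pics/s9c.png

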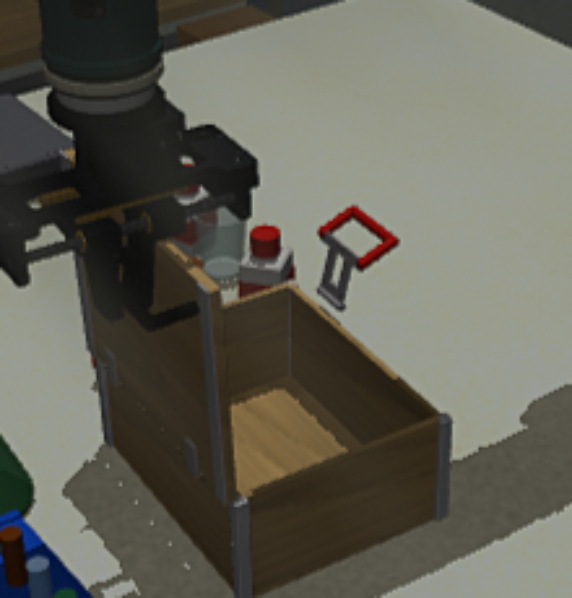

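View pics/w9.png

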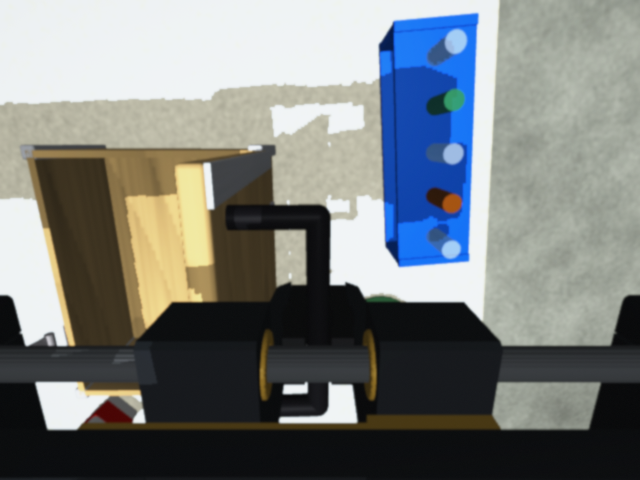

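drive_tool(
  increments="0 0 0 0; 0 0 0 0; 0 0 0 0; -30 0 0 0; -70 0 0 0; -110 0 0 0; -120 0 0 0; -120 0 0 0",
  fingers=0.78,
)

```text
time_s: 19.6
eef_pos: [744.2, 7.9, 351.5]
tcp_rot: [0.48, 0.522, 0.477, -0.519]
force: [0.4, 0.0, -0.6]
grip_width: 19.4
```

Run:
```python
from h import *
st()
p,d,P=snap("top","t10"); cv2.imwrite("pics/t10c.png",cv2.resize(p[140:300,260:510],None,fx=3.2,fy=3.2,interpolation=cv2.INTER_CUBIC))
for k in ("red","blue"):
    for i,s,c,l in blobs(masks(p)[k],40):
        q=P[l&(d>0)]; t=q[(q[:,2]>82)&(q[:,2]<98)]
        if len(t)>20: print(k,c,t.mean(0))
go(450,-200,354,85.2)
```

```text
t 19.6 tcp [744.197   7.909 351.512] yaw -4.8 F [ 0.388  0.005 -0.562] w 19.4 j [-0.023  0.351  1.248  0.     1.537  0.061]
red [414.526 200.526] [ 616.845 -244.176   89.256]
red [491.36  238.793] [ 527.955 -418.784   89.06 ]
red [419.402 274.188] [ 447.423 -252.37    88.972]
red [487.336 276.905] [ 440.917 -406.931   89.347]
blue [453.446 234.688] [ 537.56  -332.021   89.396]
shift -5.6 -274.9 231.7 turn -90.0 rows>=10.5
```

View pics/t10c.png

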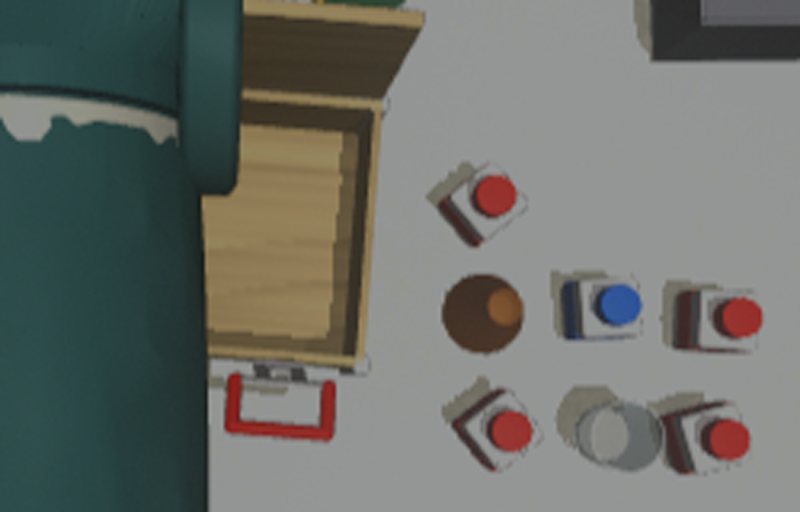

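Run:
```python
from h import *
go(617.2,-244.8,352,85.2)
```

```text
shift -3.5 -104.5 262.4 turn -90.0 rows>=10.5
```

drive_tool(
  increments="0 -15 37 -8.5; 0 -30 75 -17; 0 -45 112 -25.5; 0 -60 150 -34; 0 -75 187 -42.5; 0 -90 225 -51; 0 -104.5 262.5 -59.5; 0 -104.5 262.5 -68",
  fingers=0.36,
)

```text
time_s: 20.45
eef_pos: [613.5, -249.0, 344.6]
tcp_rot: [0.686, 0.163, 0.69, -0.164]
force: [0.7, 0.4, 0.3]
grip_width: 56.6
```

drive_tool(
  increments="0 0 0 -8; 0 0 0 -16; 0 0 0 -22; 0 0 0 -22",
)

```text
time_s: 20.85
eef_pos: [615.9, -244.6, 344.8]
tcp_rot: [0.705, 0.03, 0.708, -0.029]
force: [-0.2, 0.2, -0.3]
grip_width: 56.5
```

Run:
```python
from h import *
st(); 
p,d,P=snap("wrist","w11")
for i,s,c,l in blobs(masks(p)["red"],100):
    q=P[l&(d>0)]; t=q[(q[:,2]>84)&(q[:,2]<96)]
    print(c,len(t),t.mean(0) if len(t) else q.mean(0),t.min(0),t.max(0))
go(617.2,-244.8,49,85.2)
```

```text
t 20.85 tcp [ 615.853 -244.635  344.778] yaw 85.2 F [-0.237  0.181 -0.314] w 56.5 j [-0.416  0.196  1.453  0.     1.498 -1.903]Traceback (most recent call last):
  File "<stdin>", line 6, in <module>
    return umr_minimum(a, axis, None, out, keepdims, initial, where)
ValueError: zero-size array to reduction operation minimum which has no identity
```

View pics/w11.png

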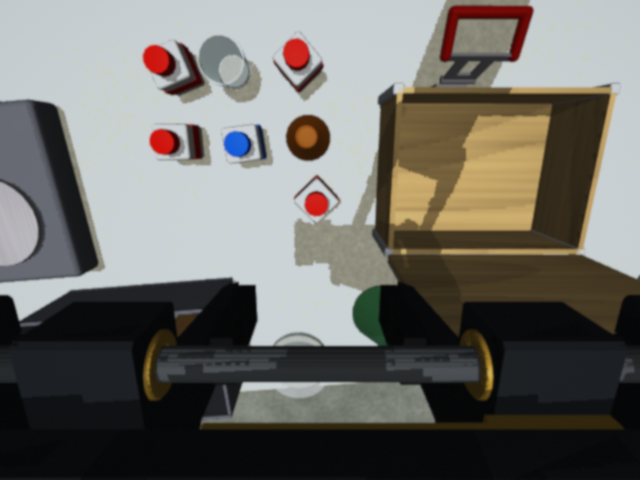

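```bash
cat >> h.py <<'E'
def caps(n,p,d,P,amin=40):
    out=[]
    for k in("red","blue"):
        for i,s,c,l in blobs(masks(p)[k],amin):
            q=P[l&(d>0)]; t=q[(q[:,2]>84)&(q[:,2]<97)]
            if len(t)>20: print(n,k,c,len(t),t.mean(0),"span",np.ptp(t,0))
E
python3 - <<'E'
from h import *
p=cv2.imread("pics/w11.png");d=np.load("pics/w11.npy");P=pts("wrist",d); caps("w",p,d,P)
h=hsv(p)
# floor of case & walls
m=(P[...,2]>98)&(P[...,2]<112)&(P[...,1]>-190)&(P[...,0]<720)&(P[...,0]>480); q=P[m]; 
r=cv2.minAreaRect(q[:,:2].astype(np.float32)); print("rim",m.sum(),np.median(q[:,2]),r,q.min(0),q.max(0))
fl=(P[...,2]>2)&(P[...,2]<12)&(P[...,1]>-150)&(P[...,0]<690)&(P[...,0]>510)&(P[...,1]<80); print("floor",np.median(P[fl],0))
print([ (case(a,b)) for a in(-42,42) for b in(-55,55)])
go(617.2,-244.8,49,85.2)
E
```

```text
w red [295.979  53.371] 582 [ 449.104 -253.666   90.171] span [28.269 26.835  8.984]
w red [156.404  59.171] 584 [ 441.532 -407.731   90.372] span [27.931 27.54   9.052]
w red [162.261 141.391] 487 [ 528.057 -419.502   90.309] span [26.728 27.549  8.633]
w red [316.071 203.556] 402 [ 617.002 -246.383   90.218] span [27.085 27.443  8.226]
w blue [236.745 143.601] 480 [ 538.051 -333.198   90.249] span [26.76  28.141  8.729]
rim 5632 104.70009627479047 ((603.43408203125, -36.43940734863281), (248.94773864746094, 205.6622772216797), 84.99207305908203) [ 490.453 -168.495   98.005] [706.863  95.748 111.988]
floor [595.827 -24.917   6.042]
[array([551.545, -85.793]), array([560.75 ,  23.822]), array([635.25 , -92.822]), array([644.455,  16.793])]
shift 296.3 -0.6 2.6 turn -0.1 rows>=5.9
```

drive_tool(
  increments="45 -1 1.2 0; 90 -1 1.2 0; 135 -1 1.2 0; 180 -1 1.2 0; 225 -1 1.2 0; 265 -1 1.2 0; 285 -1 1.2 0; 296 -1 1.2 0",
)

```text
time_s: 21.7
eef_pos: [615.0, -244.6, 47.8]
tcp_rot: [0.704, 0.031, 0.709, -0.029]
force: [0.4, -0.5, 0.1]
grip_width: 56.7
```

drive_tool(
  increments="0 0 0 0; 0 0 0 0; 0 0 0 0; 0 0 0 0; 0 0 0 0; 0 0 0 0; 0 0 0 0",
  fingers=1,
)

```text
time_s: 22.4
eef_pos: [619.7, -246.7, 54.8]
tcp_rot: [0.708, 0.029, 0.705, -0.03]
force: [1.6, 0.6, 6.3]
grip_width: 29.0
```

Run:
```python
from h import *
st(); go(*case(38,-55),185,85.2);go(*case(38,-55),58,85.2)
```

```text
t 22.4 tcp [ 619.745 -246.727   54.795] yaw 85.2 F [1.633 0.55  6.272] w 29.0 j [-0.416  0.382  1.764  0.     0.993 -1.903]
shift -130.4 154.5 -1.0 turn -0.0 rows>=4.0
shift -3.4 154.7 -1.4 turn -0.0 rows>=3.1
```

drive_tool(
  increments="-30 0 0 0; -65 0 0 0; -100 0 0 0; -130 0 0 0; -135 0 0 0; -135 0 0 0; -135 0 0 0",
)

```text
time_s: 23.1
eef_pos: [616.8, -245.6, 185.1]
tcp_rot: [0.705, 0.03, 0.708, -0.029]
force: [-0.4, 0.3, -2.6]
grip_width: 29.1
```

drive_tool(
  increments="0 30 0 0; 0 70 -1 0; 0 110 -1 0; 0 145 -1 0; 0 155 -1 0; 0 155 -1 0; 0 155 -1 0",
)

```text
time_s: 23.8
eef_pos: [629.4, -92.2, 186.0]
tcp_rot: [0.706, 0.029, 0.707, -0.03]
force: [0.6, 0.5, -0.8]
grip_width: 29.0
```

Run:
```python
from h import *
st(); go(*case(38,-55),185,85.2);go(*case(38,-55),63,85.2)
p,d,P=snap("scene","s12"); cv2.imwrite("pics/s12c.png",cv2.resize(p[60:330,140:400],None,fx=2.2,fy=2.2))
```

```text
t 23.8 tcp [629.4   -92.227 186.047] yaw 85.2 F [ 0.566  0.458 -0.848] w 29.0 j [-0.184  0.212  1.723 -0.001  1.209 -1.671]
shift 1.0 -0.1 1.9 turn 0.0 rows>=0.0
shift 123.0 -0.0 2.2 turn 0.0 rows>=2.5
```

View pics/s12c.png

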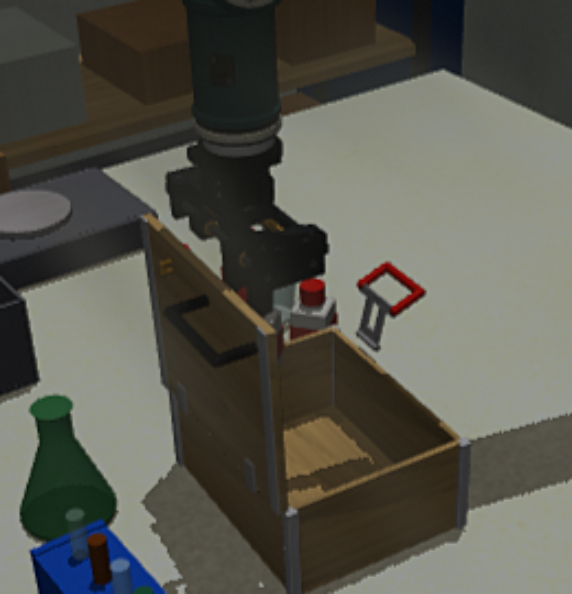

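drive_tool(
  increments="30 0 2 0; 60 0 2 0; 85 0 2 0; 105 0 2 0; 115 0 2 0; 120 0 2 0; 122 0 2 0; 122 0 2 0",
)

```text
time_s: 24.65
eef_pos: [632.9, -92.3, 66.5]
tcp_rot: [0.707, 0.03, 0.706, -0.03]
force: [-0.6, -0.3, -1.3]
grip_width: 29.1
```

Run:
```python
from h import *
st()
```

```text
t 24.65 tcp [632.879 -92.274  66.477] yaw 85.2 F [-0.565 -0.317 -1.33 ] w 29.1 j [-0.184  0.324  1.818 -0.     0.998 -1.67 ]
```

drive_tool(
  increments="2 0 0 0; 4 0 0 0; 4 0 0 0",
)

```text
time_s: 24.95
eef_pos: [632.3, -91.7, 61.9]
tcp_rot: [0.707, 0.03, 0.706, -0.03]
force: [0.6, 0.5, -2.1]
grip_width: 28.8
```

drive_tool(
  increments="0 0 0 0; 0 0 0 0; 0 0 0 0; -15 0 0 0; -50 0 0 0; -90 0 0 0; -125 0 0 0; -140 0 0 0",
  fingers=0.36,
)

```text
time_s: 25.75
eef_pos: [634.8, -92.2, 207.7]
tcp_rot: [0.709, 0.029, 0.704, -0.03]
force: [-0.1, 0.1, 0.5]
grip_width: 56.5
```

Run:
```python
from h import *
st()
p,d,P=snap("wrist","w13"); caps("w",p,d,P)
p,d,P=snap("top","t13"); caps("t",p,d,P); print(P[(P[...,2]>90)&(P[...,2]<99)&(abs(P[...,0]-633)<20)&(abs(P[...,1]+92)<20)&masks(p)["red"]])
go(*case(38,-55),205,85.2); go(528,-419,205,85.2); go(528,-419,54,85.2)
```

```text
t 25.75 tcp [634.762 -92.231 207.727] yaw 85.2 F [-0.065  0.14   0.489] w 56.5 j [-0.183  0.2    1.696  0.     1.237 -1.67 ]
w red [72.432  5.618] 397 [ 457.204 -253.311   89.84 ] span [10.197 25.494  5.285]
w red [318.381 221.536] 919 [628.658 -91.114  95.313] span [28.138 27.701 12.832]
w blue [ 16.953 134.157] 824 [ 539.416 -327.078   89.299] span [27.746 22.625  8.292]
t red [347.5   195.407] 95 [627.844 -89.429  94.781] span [26.197 25.361  6.911]
t red [491.36  238.793] 110 [ 527.78  -418.864   89.173] span [25.468 27.498  8.21 ]
t red [419.345 274.21 ] 117 [ 447.436 -252.253   89.304] span [25.045 26.045  7.988]
t red [487.336 276.905] 115 [ 440.793 -407.023   89.159] span [25.107 27.437  9.952]
t blue [453.36  234.746] 114 [ 537.451 -331.926   89.042] span [25.46  26.685  8.72 ]
[[ 641.45   -83.687   91.763]
 [ 641.201  -85.92    93.218]
 [ 640.786  -88.093   95.672]
 [ 640.753  -90.383   95.825]
 [ 640.635  -92.642   96.495]
 [ 641.113  -95.113   93.582]
 [ 638.516  -81.193   95.494]
 [ 638.14   -83.382   97.742]
 [ 638.221  -85.702   97.207]
 [ 638.773  -88.177   93.802]
 [
[... 2573 characters left out ...]
633]
 [ 619.952  -85.66    95.622]
 [ 620.211  -88.052   93.794]
 [ 620.201  -90.35    93.813]
 [ 619.866  -92.519   96.064]
 [ 619.692  -94.744   97.214]
 [ 619.833  -97.098   96.199]
 [ 620.071  -99.5     94.515]
 [ 617.397  -80.974   97.402]
 [ 617.848  -83.419   94.209]
 [ 617.994  -85.771   93.145]
 [ 617.491  -87.887   96.604]
 [ 617.864  -90.326   93.956]
 [ 617.558  -92.504   96.044]
 [ 617.702  -94.86    94.99 ]
 [ 617.416  -97.036   96.935]
 [ 615.253  -85.603   96.146]
 [ 616.061  -88.201   90.376]
 [ 615.379  -90.244   95.154]
 [ 615.399  -92.55    94.963]]
shift 0.8 -0.6 -3.0 turn 0.0 rows>=0.1
shift 0.5 -334.6 -78.6 turn 0.0 rows>=6.9
shift 151.5 -334.5 -79.7 turn 0.0 rows>=7.5
```

View pics/w13.png

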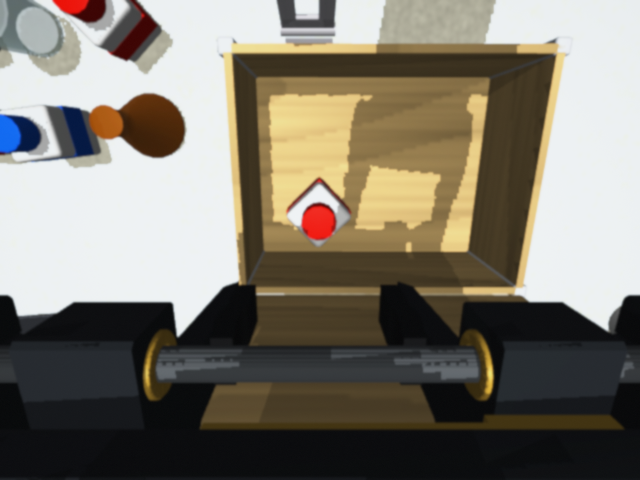

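drive_tool(
  increments="0 -48 -12 0; 0 -96 -23 0; 0 -144 -34 0; 0 -192 -46 0; 0 -240 -57 0; 0 -288 -68 0; 0 -334 -78.5 0; 0 -334 -78.5 0",
)

```text
time_s: 26.65
eef_pos: [522.4, -422.6, 198.4]
tcp_rot: [0.705, 0.032, 0.708, -0.031]
force: [0.9, 0.3, -0.5]
grip_width: 56.3
```

drive_tool(
  increments="0 0 0 0; 0 0 0 0",
)

```text
time_s: 26.85
eef_pos: [525.6, -416.5, 199.7]
tcp_rot: [0.706, 0.03, 0.707, -0.029]
force: [1.1, -0.4, 1.4]
grip_width: 56.5
```

Run:
```python
from h import *
st()
p,d,P=snap("wrist","w14"); caps("w",p,d,P)
p,d,P=snap("scene","s14"); caps("s",p,d,P,25)
go(528,-419,53,85.2)
```

```text
t 26.85 tcp [ 525.562 -416.531  199.687] yaw 85.2 F [ 1.08  -0.398  1.447] w 56.5 j [-0.708  0.268  1.629  0.001  1.248 -2.195]
w red [521.207 113.364] 1168 [ 447.518 -255.157   89.496] span [27.846 28.963  6.681]
w red [317.236 122.48 ] 1123 [ 440.972 -409.368   89.772] span [28.017 27.692  4.329]
w red [311.989 232.488] 903 [ 527.022 -420.999   89.671] span [28.226 27.3    7.707]
w blue [415.979 235.611] 908 [ 536.775 -335.169   89.54 ] span [28.032 28.451  7.456]
s red [250.718 165.128] 38 [ 440.667 -407.969   89.342] span [27.911 30.829  7.005]
s blue [196.245 345.007] 110 [862.526  76.648  90.87 ] span [ 16.347 169.369  12.573]
shift 147.7 -2.8 2.1 turn 0.1 rows>=3.0
```

View pics/w14.png

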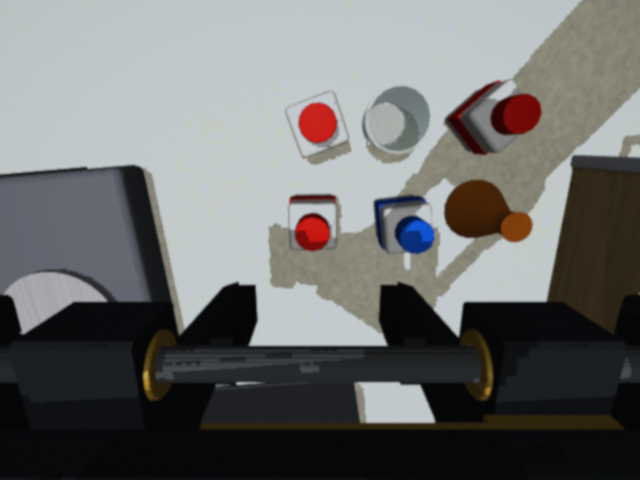

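drive_tool(
  increments="30 -1.5 1 0; 60 -2 1.5 0; 90 -2 1.5 0; 115 -2 1.5 0; 130 -2 1.5 0; 132 -2 1.5 0; 132 -2 1.5 0; 132 -2 1.5 0",
)

```text
time_s: 27.75
eef_pos: [528.6, -420.8, 71.5]
tcp_rot: [0.707, 0.029, 0.706, -0.03]
force: [0.5, -0.2, 0.2]
grip_width: 56.5
```

Run:
```python
from h import *
st(); go(527.5,-420,52,85.2)
```

```text
t 27.75 tcp [ 528.606 -420.779   71.544] yaw 85.2 F [ 0.502 -0.21   0.222] w 56.5 j [-0.709  0.379  1.733  0.     1.027 -2.197]
shift 19.5 0.7 -1.2 turn 0.0 rows>=0.4
```

drive_tool(
  increments="12 0.5 -1 0; 20 0.5 -1 0; 20 0.5 -1 0; 20 0.5 -1 0",
)

```text
time_s: 28.15
eef_pos: [525.9, -419.3, 48.9]
tcp_rot: [0.706, 0.03, 0.707, -0.029]
force: [-0.2, -0.4, -0.6]
grip_width: 56.5
```

drive_tool(
  increments="0 0 0 0; 0 0 0 0; 0 0 0 0; 0 0 0 0; 0 0 0 0; 0 0 0 0",
  fingers=1,
)

```text
time_s: 28.75
eef_pos: [526.5, -419.8, 49.9]
tcp_rot: [0.707, 0.029, 0.706, -0.03]
force: [0.5, -0.8, 1.0]
grip_width: 29.6
```

drive_tool(
  increments="-30 0 0 0; -65 0 0 0; -100 0 0 0; -135 0 0 0; -142 0 0 0; -142 0 0 0; -142 0 0 0",
)

```text
time_s: 29.45
eef_pos: [525.3, -418.6, 189.1]
tcp_rot: [0.706, 0.03, 0.707, -0.029]
force: [1.1, 1.0, -1.8]
grip_width: 29.1
```

Run:
```python
from h import *
st(); go(*case(38,55),195,85.2)
```

```text
t 29.45 tcp [ 525.308 -418.617  189.084] yaw 85.2 F [ 1.128  1.026 -1.777] w 29.1 j [-0.71   0.277  1.637  0.     1.231 -2.197]
shift -5.2 443.9 78.3 turn 0.0 rows>=9.0
```

drive_tool(
  increments="-2 35 6 0; -5 80 14 0; -5 125 22 0; -5 170 30 0; -5 215 38 0; -5 260 46 0; -5 305 54 0; -5 340 60 0",
)

```text
time_s: 30.25
eef_pos: [613.0, -82.8, 193.0]
tcp_rot: [0.705, 0.03, 0.708, -0.029]
force: [2.3, -0.8, -2.9]
grip_width: 29.2
```

drive_tool(
  increments="0 35 6 0; 0 70 12 0; 0 95 17 0; 0 104 18 0; 0 104 18 0; 0 104 18 0",
)

```text
time_s: 30.85
eef_pos: [640.3, 15.4, 195.1]
tcp_rot: [0.706, 0.029, 0.707, -0.03]
force: [0.0, -0.9, -1.1]
grip_width: 29.1
```

Run:
```python
from h import *
st(); go(*case(38,55),57,85.2)
```

```text
t 30.85 tcp [640.265  15.397 195.055] yaw 85.2 F [ 0.023 -0.86  -1.118] w 29.1 j [-0.014  0.214  1.703 -0.001  1.227 -1.501]
shift 138.1 1.9 0.4 turn -0.0 rows>=2.8
```

drive_tool(
  increments="30 1 0 0; 65 1.5 0 0; 95 1.5 0 0; 118 1.5 0 0; 128 1.5 0 0; 133 1.5 0 0; 135 1.5 0 0; 135 1.5 0 0",
)

```text
time_s: 31.65
eef_pos: [642.3, 17.4, 62.8]
tcp_rot: [0.707, 0.03, 0.706, -0.03]
force: [-0.4, 0.1, -1.3]
grip_width: 29.4
```

drive_tool(
  increments="1 0 0 0; 1 0 0 0; 1 0 0 0",
)

```text
time_s: 31.95
eef_pos: [641.9, 17.9, 61.4]
tcp_rot: [0.707, 0.03, 0.706, -0.03]
force: [-0.4, -0.1, -1.0]
grip_width: 29.2
```

Foot is about 5 mm above the floor; release it a bit lower and rise.

drive_tool(
  increments="3 0 0 0; 3 0 0 0",
)

```text
time_s: 32.15
eef_pos: [641.0, 17.9, 57.2]
tcp_rot: [0.706, 0.03, 0.707, -0.03]
force: [-0.4, -0.5, -2.3]
grip_width: 29.0
```

drive_tool(
  increments="0 0 0 0; 0 0 0 0; 0 0 0 0; -15 0 0 0; -50 0 0 0; -90 0 0 0; -130 0 0 0; -145 0 0 0",
  fingers=0.36,
)

```text
time_s: 32.95
eef_pos: [644.4, 17.8, 209.6]
tcp_rot: [0.71, 0.03, 0.703, -0.03]
force: [0.2, -0.3, 0.7]
grip_width: 56.5
```

Run:
```python
from h import *
st()
p,d,P=snap("wrist","w15"); caps("w",p,d,P)
p,d,P=snap("top","t15"); caps("t",p,d,P)
go(448,-253,200,85.2)
```

```text
t 32.95 tcp [644.414  17.823 209.596] yaw 85.2 F [ 0.152 -0.308  0.745] w 56.5 j [-0.011  0.204  1.688 -0.     1.24  -1.498]
w red [316.091 224.359] 899 [641.143  16.994  95.289] span [28.688 27.172 12.765]
w red [188.487 245.525] 901 [650.568 -92.769  95.313] span [28.813 29.15  12.967]
t red [349.245 186.227] 91 [649.948 -93.844  94.701] span [28.11  23.054  7.736]
t red [300.842 190.217] 103 [640.113  18.23   94.351] span [25.896 27.735  7.563]
t red [419.39  274.237] 117 [ 447.314 -252.278   89.264] span [25.131 25.294  8.32 ]
t red [487.383 276.93 ] 114 [ 440.742 -407.049   89.384] span [24.949 27.     8.992]
t blue [453.446 234.688] 112 [ 537.577 -332.093   89.164] span [25.547 26.637  9.311]
shift 5.8 -286.3 -172.5 turn 0.0 rows>=6.7
```

View pics/w15.png

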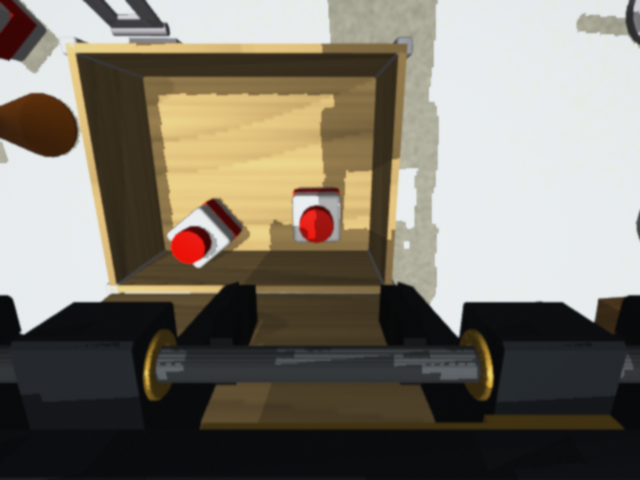

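drive_tool(
  increments="5 -40 -24 0; 5 -82 -49 0; 5 -123 -74 0; 5 -164 -99 0; 5 -205 -124 0; 5 -246 -148 0; 5 -286 -172 0; 5 -286 -172 0",
  fingers=0.45,
)

```text
time_s: 33.85
eef_pos: [441.7, -255.7, 195.1]
tcp_rot: [0.705, 0.032, 0.708, -0.031]
force: [0.9, 0.7, -0.0]
grip_width: 48.5
```

drive_tool(
  increments="0 0 0 0; 0 0 0 0; 0 0 0 0",
)

```text
time_s: 34.15
eef_pos: [446.5, -251.4, 196.9]
tcp_rot: [0.706, 0.029, 0.707, -0.029]
force: [0.1, -0.2, 0.6]
grip_width: 48.4
```

Run:
```python
from h import *
c,W=pose("wrist");st()
p,d,P=snap("wrist","w16"); caps("w",p,d,P)
go(448,-253,72,85.2)
```

```text
t 34.15 tcp [ 446.523 -251.41   196.877] yaw 85.3 F [ 0.096 -0.169  0.591] w 48.4 j [-0.562 -0.032  1.967  0.     1.207 -2.051]
w red [314.162 231.288] 939 [ 446.303 -254.074   89.649] span [27.822 28.03   7.998]
w red [127.132 239.067] 916 [ 439.853 -408.111   89.961] span [27.863 28.12   7.369]
shift 125.1 -1.5 1.5 turn 0.1 rows>=2.5
```

View pics/w16.png

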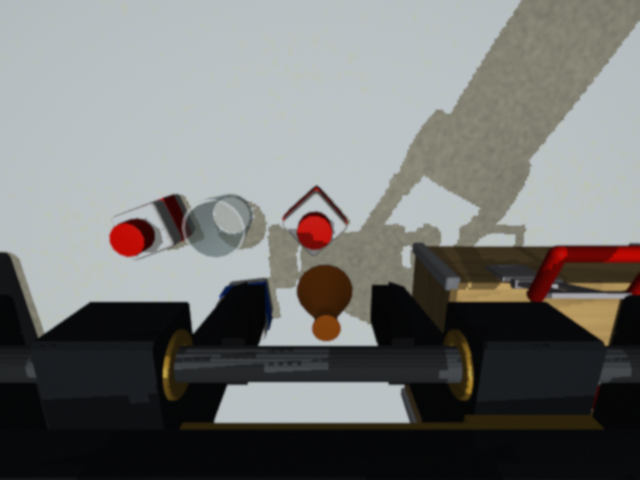

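drive_tool(
  increments="30 -1 0.5 0; 65 -1.5 1 0; 95 -1.5 1 0; 118 -1.5 1 0; 130 -1.5 1 0; 130 -1.5 1 0; 130 -1.5 1 0; 130 -1.5 1 0",
)

```text
time_s: 35.0
eef_pos: [448.3, -254.9, 69.3]
tcp_rot: [0.707, 0.029, 0.706, -0.03]
force: [-0.0, -0.0, 0.1]
grip_width: 48.0
```

Run:
```python
from h import *
st(); go(447.5,-253.3,51,85.2)
```

```text
t 35.0 tcp [ 448.343 -254.945   69.263] yaw 85.2 F [-0.003 -0.039  0.067] w 48.0 j [-0.565  0.103  2.084 -0.     0.951 -2.053]
shift 18.3 1.6 -1.0 turn 0.0 rows>=0.4
```

drive_tool(
  increments="10 1.5 -1 0; 19 1.5 -1 0; 19 1.5 -1 0; 19 1.5 -1 0",
)

```text
time_s: 35.4
eef_pos: [445.5, -252.5, 48.1]
tcp_rot: [0.706, 0.03, 0.707, -0.029]
force: [-0.9, 0.3, -0.5]
grip_width: 48.7
```

drive_tool(
  increments="0 0 0 0; 0 0 0 0; 0 0 0 0; 0 0 0 0; 0 0 0 0; 0 0 0 0",
  fingers=1,
)

```text
time_s: 36.0
eef_pos: [446.3, -253.0, 48.8]
tcp_rot: [0.707, 0.029, 0.706, -0.03]
force: [-0.0, -0.9, 0.9]
grip_width: 29.3
```

drive_tool(
  increments="-30 0 0 0; -65 0 0 0; -100 0 0 0; -135 0 0 0; -150 0 0 0; -150 0 0 0; -150 0 0 0",
)

```text
time_s: 36.7
eef_pos: [445.3, -252.3, 197.1]
tcp_rot: [0.706, 0.03, 0.707, -0.029]
force: [0.7, -0.7, -1.8]
grip_width: 29.0
```

Run:
```python
from h import *
st(); go(*case(-40,-55),200,85.2);go(*case(-40,-55),60,85.2)
```

```text
t 36.7 tcp [ 445.326 -252.253  197.14 ] yaw 85.2 F [ 0.659 -0.665 -1.823] w 29.0 j [-0.564 -0.033  1.968  0.     1.208 -2.051]
shift -2.9 174.8 93.9 turn -0.0 rows>=4.0
shift 137.1 174.6 94.1 turn -0.0 rows>=4.8
```

Run:
```python
from h import *
x,y=case(-30,-55); print(x,y); go(x,-245,198,85.2); go(x,y,198,85.2); go(x,y,58,85.2)
```

```text
563.5029328392375 -86.79677195875327
shift -1.0 17.1 117.2 turn -0.0 rows>=2.4
shift -0.9 174.8 103.9 turn -0.0 rows>=4.1
shift 139.1 174.6 104.1 turn -0.0 rows>=4.9
```

drive_tool(
  increments="0 5 35 0; 0 10 75 0; 0 25 108 0; 0 60 117 0; 0 105 112 0; 0 145 107 0; 0 170 104 0; 0 175 104 0",
)

```text
time_s: 37.5
eef_pos: [562.2, -84.0, 195.1]
tcp_rot: [0.704, 0.029, 0.709, -0.028]
force: [-0.2, -0.9, -0.5]
grip_width: 29.4
```

drive_tool(
  increments="0 0 0 0; 30 0 0 0; 65 0 0 0; 95 0 0 0; 118 0 0 0; 128 0 0 0; 134 0 0 0; 134 0 0 0",
)

```text
time_s: 38.3
eef_pos: [564.1, -87.8, 64.2]
tcp_rot: [0.706, 0.03, 0.707, -0.03]
force: [-0.6, -0.4, -0.4]
grip_width: 29.4
```

Run:
```python
from h import *
st(); go(*case(-30,-55),57,85.2)
```

```text
t 38.3 tcp [564.144 -87.79   64.171] yaw 85.2 F [-0.563 -0.375 -0.401] w 29.4 j [-0.198  0.211  1.969 -0.     0.963 -1.684]
shift 7.2 0.9 -0.7 turn -0.0 rows>=0.1
```

drive_tool(
  increments="4 0 0 0; 6 0 0 0; 6 0 0 0",
)

```text
time_s: 38.6
eef_pos: [564.8, -87.1, 59.2]
tcp_rot: [0.707, 0.03, 0.706, -0.03]
force: [1.3, -0.7, -1.6]
grip_width: 29.4
```

drive_tool(
  increments="0 0 0 0; 0 0 0 0; 0 0 0 0; -15 0 0 0; -50 0 0 0; -90 0 0 0; -130 0 0 0; -145 0 0 0",
  fingers=0.45,
)

```text
time_s: 39.4
eef_pos: [567.2, -87.6, 210.0]
tcp_rot: [0.71, 0.029, 0.703, -0.03]
force: [0.4, -0.1, 0.8]
grip_width: 48.4
```

Run:
```python
from h import *
st()
p,d,P=snap("wrist","w17"); caps("w",p,d,P)
p,d,P=snap("top","t17"); caps("t",p,d,P)
go(441,-408,200,85.2)
```

```text
t 39.4 tcp [567.204 -87.594 210.043] yaw 85.2 F [ 0.375 -0.052  0.782] w 48.4 j [-0.197  0.071  1.838  0.     1.224 -1.684]
w red [316.782 224.864] 898 [564.431 -88.092  95.29 ] span [27.648 27.952 12.714]
w red [439.284 298.484] 705 [640.651  14.748  95.406] span [29.148 28.215 12.615]
w red [318.015 317.519] 765 [650.353 -94.212  95.373] span [29.123 29.2   12.462]
w blue [ 31.575 213.586] 980 [ 536.86  -331.543   89.644] span [27.317 28.891  8.235]
t red [298.541 189.574] 51 [642.271  23.159  95.084] span [25.364 18.486  5.895]
t red [487.336 276.905] 115 [ 440.796 -406.996   89.238] span [25.006 26.706  8.675]
t blue [453.36  234.746] 114 [ 537.444 -331.893   89.155] span [25.689 27.668 10.246]
shift 7.3 -329.9 -98.5 turn 0.0 rows>=6.9
```

View pics/w17.png

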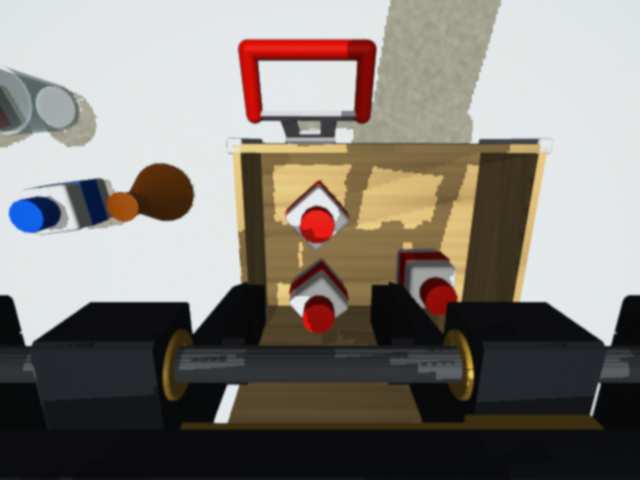

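drive_tool(
  increments="5 -47 -14 0; 5 -94 -28 0; 5 -141 -42 0; 5 -188 -56 0; 5 -235 -70 0; 5 -282 -84 0; 5 -329 -98 0; 5 -329 -98 0",
)

```text
time_s: 40.3
eef_pos: [435.5, -410.8, 195.7]
tcp_rot: [0.705, 0.032, 0.708, -0.031]
force: [0.0, 0.3, 0.7]
grip_width: 48.8
```

drive_tool(
  increments="0 0 0 0; 0 0 0 0; 0 0 0 0",
)

```text
time_s: 40.6
eef_pos: [439.4, -405.0, 197.7]
tcp_rot: [0.706, 0.029, 0.707, -0.029]
force: [-0.4, -0.3, -0.4]
grip_width: 48.5
```

Run:
```python
from h import *
st()
p,d,P=snap("wrist","w18"); caps("w",p,d,P)
go(441,-408,72,85.2)
```

```text
t 40.6 tcp [ 439.439 -405.024  197.703] yaw 85.3 F [-0.366 -0.284 -0.375] w 48.5 j [-0.787  0.132  1.794  0.     1.217 -2.275]
w red [312.286 231.863] 922 [ 439.652 -409.209   89.642] span [28.126 27.609  7.78 ]
shift 126.1 -2.9 1.7 turn 0.1 rows>=2.5
```

View pics/w18.png

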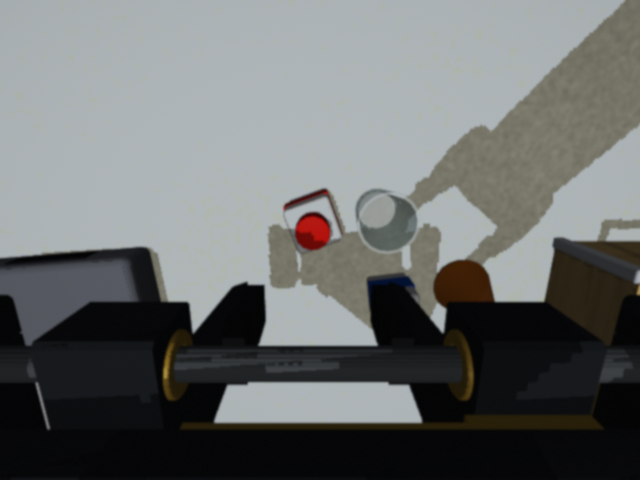

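drive_tool(
  increments="30 -2 1 0; 65 -3 1 0; 95 -3 1 0; 115 -3 1 0; 118 -3 1 0; 118 -3 1 0; 118 -3 1 0; 118 -3 1 0",
  fingers=0.5,
)

```text
time_s: 41.45
eef_pos: [441.1, -410.6, 82.6]
tcp_rot: [0.707, 0.029, 0.706, -0.03]
force: [-0.1, -0.2, -0.4]
grip_width: 44.1
```

Run:
```python
from h import *
st(); go(440.5,-408.5,55,85.2)
```

```text
t 41.45 tcp [ 441.112 -410.644   82.617] yaw 85.2 F [-0.076 -0.233 -0.369] w 44.1 j [-0.791  0.242  1.891  0.     1.005 -2.278]
shift 27.6 2.1 -0.9 turn 0.0 rows>=0.6
```

drive_tool(
  increments="0 2 -1 0; 12 2 -1 0; 22 2 -1 0; 26 2 -1 0; 26 2 -1 0; 26 2 -1 0",
)

```text
time_s: 42.05
eef_pos: [438.8, -407.6, 54.1]
tcp_rot: [0.706, 0.03, 0.707, -0.029]
force: [0.7, 0.7, -0.9]
grip_width: 44.2
```

drive_tool(
  increments="0 0 0 0; 0 0 0 0; 0 0 0 0; 0 0 0 0; 0 0 0 0; 0 0 0 0",
  fingers=1,
)

```text
time_s: 42.65
eef_pos: [439.3, -408.1, 55.0]
tcp_rot: [0.707, 0.029, 0.706, -0.03]
force: [-0.2, -2.3, 1.4]
grip_width: 29.0
```

drive_tool(
  increments="-30 0 0 0; -65 0 0 0; -100 0 0 0; -135 0 0 0; -145 0 0 0; -145 0 0 0; -145 0 0 0",
)

```text
time_s: 43.35
eef_pos: [438.2, -406.8, 197.5]
tcp_rot: [0.706, 0.03, 0.707, -0.029]
force: [-0.2, -0.3, -2.1]
grip_width: 28.7
```

Run:
```python
from h import *
x,y=case(-30,55); st(); go(x,-300,198,85.2); go(x,-100,198,85.2); go(x,y,198,85.2)
p,d,P=snap("top","t19"); caps("t",p,d,P)
```

```text
t 43.35 tcp [ 438.238 -406.778  197.514] yaw 85.2 F [-0.218 -0.275 -2.098] w 28.7 j [-0.79   0.134  1.793  0.     1.218 -2.277]
shift -0.5 117.7 125.1 turn 0.0 rows>=3.4
shift -0.1 317.0 108.3 turn 0.0 rows>=6.7
shift 0.2 439.3 98.1 turn 0.0 rows>=9.0
t red [348.629 186.008] 100 [649.546 -92.296  94.374] span [27.929 25.459  6.985]
t red [300.752 190.265] 94 [640.482  17.692  94.84 ] span [26.08  25.51   6.624]
t red [346.421 222.876] 104 [564.752 -86.084  94.82 ] span [27.876 25.327  5.36 ]
t blue [453.553 234.854] 99 [ 537.285 -332.156   89.377] span [23.094 26.767  8.696]
```

drive_tool(
  increments="0 25 25 0; 0 60 58 0; 0 95 92 0; 0 135 120 0; 0 180 120 0; 0 225 116 0; 0 270 112 0; 0 315 108 0",
)

```text
time_s: 44.2
eef_pos: [571.2, -100.6, 196.4]
tcp_rot: [0.705, 0.03, 0.708, -0.029]
force: [0.5, -0.9, -1.5]
grip_width: 29.2
```

drive_tool(
  increments="0 35 -3 0; 0 75 -6 0; 0 105 -9 0; 0 122 -10 0; 0 124 -10 0; 0 124 -10 0; 0 124 -10 0",
)

```text
time_s: 44.9
eef_pos: [573.4, 20.2, 199.1]
tcp_rot: [0.706, 0.03, 0.707, -0.03]
force: [-0.2, 0.4, -1.7]
grip_width: 29.3
```

Run:
```python
from h import *
x,y=case(-30,55); st(); go(x,y,64,85.2)
```

```text
t 44.9 tcp [573.363  20.221 199.075] yaw 85.1 F [-0.207  0.449 -1.748] w 29.3 j [-0.008  0.085  1.843 -0.001  1.214 -1.493]
shift 135.1 2.6 -0.8 turn -0.1 rows>=2.7
```

drive_tool(
  increments="30 2 0 0; 65 2 0 0; 95 2 0 0; 118 2 0 0; 128 2 0 0; 134 2 0 0; 134 2 0 0; 134 2 0 0",
)

```text
time_s: 45.7
eef_pos: [574.8, 23.2, 67.0]
tcp_rot: [0.707, 0.03, 0.706, -0.03]
force: [0.1, -0.2, -1.1]
grip_width: 28.9
```

drive_tool(
  increments="3 0 0 0; 4 0 0 0; 4 0 0 0",
)

```text
time_s: 46.0
eef_pos: [573.8, 23.6, 62.0]
tcp_rot: [0.707, 0.03, 0.706, -0.03]
force: [-1.3, 0.4, -0.3]
grip_width: 28.9
```

drive_tool(
  increments="0 0 0 0; 0 0 0 0; 0 0 0 0; -15 0 0 0; -50 0 0 0; -90 0 0 0; -130 0 0 0; -145 0 0 0",
  fingers=0.45,
)

```text
time_s: 46.8
eef_pos: [576.6, 23.6, 213.1]
tcp_rot: [0.71, 0.03, 0.703, -0.029]
force: [0.2, 0.0, 0.1]
grip_width: 48.3
```

Run:
```python
from h import *
st()
p,d,P=snap("wrist","w20"); caps("w",p,d,P)
```

```text
t 46.8 tcp [576.562  23.562 213.085] yaw 85.2 F [0.164 0.011 0.102] w 48.3 j [-0.002  0.075  1.828  0.     1.23  -1.489]
w red [185.706 224.6  ] 860 [564.864 -87.315  95.519] span [27.801 28.983 11.952]
w red [316.056 224.219] 872 [573.84   22.563  95.38 ] span [28.797 27.476 12.908]
w red [316.165 297.734] 746 [641.373  16.853  95.599] span [29.379 26.94   9.054]
w red [198.395 311.711] 441 [646.645 -91.749  94.723] span [28.423 21.155 12.737]
```

View pics/w20.png

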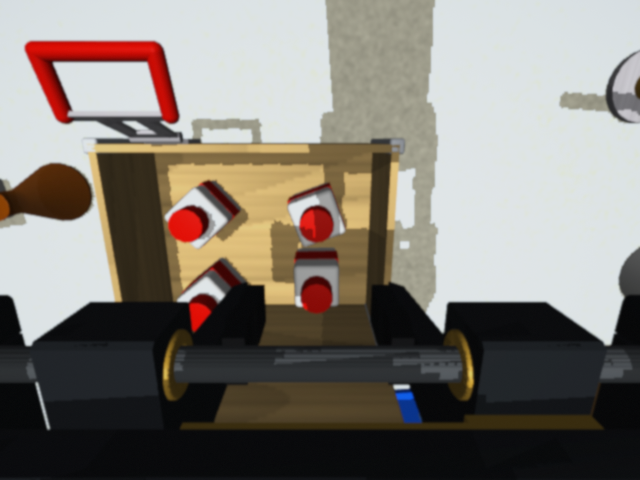

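drive_tool(
  increments="-45 0 0 8; -90 0 0 16; -130 0 0 24; -145 0 0 32; -145 0 0 40; -145 0 0 48; -145 0 0 56; -145 0 0 64",
  fingers=0.74,
)

```text
time_s: 47.65
eef_pos: [573.0, 23.5, 349.8]
tcp_rot: [0.581, 0.401, 0.583, -0.402]
force: [-0.7, 0.3, -0.1]
grip_width: 23.0
```

Run:
```python
from h import *
st(); go(746,7,358,-4.8)
```

```text
t 47.65 tcp [572.981  23.514 349.837] yaw 20.9 F [-0.672  0.339 -0.053] w 23.0 j [-0.002  0.019  1.638  0.     1.487 -0.367]
shift -8.6 155.8 77.1 turn 25.7 rows>=3.5
```

drive_tool(
  increments="-8 35 18 8; -8 75 37 16; -8 115 57 24; -8 156 77 25.7; -8 156 77 25.7; -8 156 77 25.7; -8 156 77 25.7",
)

```text
time_s: 48.35
eef_pos: [746.0, 8.3, 358.9]
tcp_rot: [-0.48, -0.519, -0.481, 0.52]
force: [0.2, -0.2, 0.3]
grip_width: 22.8
```

Run:
```python
from h import *
st()
p,d,P=snap("wrist","w21")
m=(hsv(p)[...,2]<70)&(P[...,2]>240)&(P[...,2]<300)&(P[...,1]>-60)&(P[...,1]<90)&(P[...,0]>715)&(P[...,0]<800)&(d>0)
q=P[m]; print(m.sum(),q.mean(0),q.min(0),q.max(0))
b=q[q[:,0]>738]; print(b.mean(0),np.percentile(b,[2,50,98],axis=0)); 
l=(P[...,2]>285)&(P[...,2]<315)&(d>0)&(P[...,0]<760)&(P[...,0]>640); print("lid edge",np.percentile(P[l],[2,50,98],axis=0))
```

```text
t 48.35 tcp [745.961   8.286 358.924] yaw -4.5 F [ 0.193 -0.244  0.338] w 22.8 j [-0.022  0.359  1.224  0.     1.559  0.056]
2167 [738.914  19.103 272.707] [715.009 -39.835 240.035] [753.721  74.557 284.317]
[745.666  13.408 273.32 ] [[738.94  -36.866 271.021]
 [745.65   15.229 273.376]
 [752.372  53.952 275.113]]
lid edge [[ 691.567 -134.032  287.401]
 [ 707.608   22.426  294.551]
 [ 717.177   73.282  295.967]]
```

View pics/w21.png

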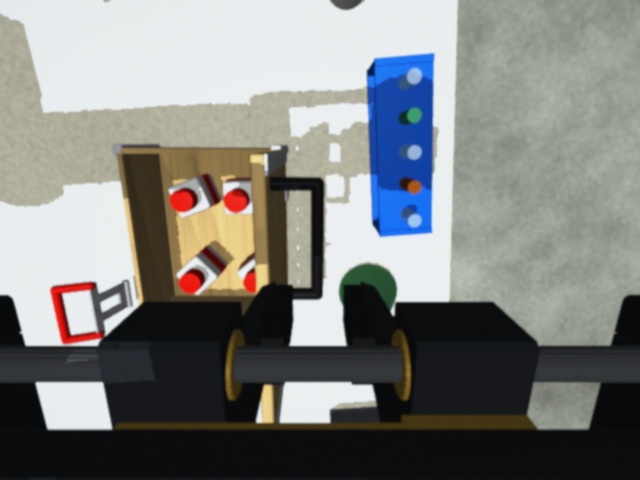

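drive_tool(
  increments="35 0 0 0; 70 0 0 0; 100 0 0 0; 120 0 0 0; 129 0 0 0; 129 0 0 0; 129 0 0 0; 129 0 0 0",
)

```text
time_s: 49.2
eef_pos: [747.9, 8.2, 233.5]
tcp_rot: [0.481, 0.52, 0.479, -0.518]
force: [0.3, 0.9, 0.1]
grip_width: 22.8
```

drive_tool(
  increments="0 0 0 0; 0 0 0 0; 0 0 0 0; 0 0 0 0; 0 0 0 0",
  fingers=1,
)

```text
time_s: 49.7
eef_pos: [747.5, 8.1, 231.8]
tcp_rot: [0.48, 0.52, 0.48, -0.519]
force: [-1.6, -0.1, 4.6]
grip_width: 8.8
```

Run:
```python
from h import *
st(); T=tool()
# lid hinge in world, arc in case axes
r=np.hypot(45,165); phi0=np.arctan2(45,-165)
H=case(95,0); z0=111.5-45  # tcp z equivalent of hinge level (tcp at shut-pinch 111.5)
dx=(T[:2,3]-H)@CX; dz=T[2,3]-z0; th=phi0-np.arctan2(dz,dx); print("r",np.hypot(dx,dz),"theta",th)
for t in np.arange(th,0,-.12):
    a=phi0-t; x=np.hypot(dx,dz)*np.cos(a)-dx; z=np.hypot(dx,dz)*np.sin(a)-dz; print("%.2f: %.0f %.0f"%(t,-z,x),end="; ")
```

```text
t 49.7 tcp [747.48    8.131 231.827] yaw -4.5 F [-1.625 -0.093  4.639] w 8.8 j [-0.022  0.391  1.408  0.     1.34   0.056]
r 172.83506085952342 theta 1.6003789929814907
1.60: -0 0; 1.48: -5 -20; 1.36: -7 -41; 1.24: -7 -61; 1.12: -5 -82; 1.00: 0 -102; 0.88: 8 -122; 0.76: 17 -140; 0.64: 29 -157; 0.52: 43 -172; 0.40: 58 -186; 0.28: 75 -198; 0.16: 94 -208; 0.04: 113 -215;
```

drive_tool(
  increments="-3 -10 0 0; -5 -20 0 0; -7 -41 0 0; -7 -61 0 0; -5 -82 0 0; 0 -102 0 0; 8 -122 0 0; 8 -122 0 0",
)

```text
time_s: 50.5
eef_pos: [620.9, 19.1, 221.9]
tcp_rot: [-0.478, -0.518, -0.482, 0.52]
force: [-4.4, 4.5, 4.7]
grip_width: 9.0
```

```bash
cat > lid.py <<'E'
from h import *
st(); T=tool()
r=np.hypot(45,165); phi0=np.arctan2(45,-165)
H=case(95,0); z0=111.5-45
dx=(T[:2,3]-H)@CX; dz=T[2,3]-z0; th=phi0-np.arctan2(dz,dx); print("r",np.hypot(dx,dz),"theta",th)
for t in list(np.arange(th,0,-.12))+[0]:
    a=phi0-t; R_=171.5; x=R_*np.cos(a)-dx; z=R_*np.sin(a)-dz; print("%.2f: %.0f %.0f"%(t,-z,x),end="; ")
E
python3 lid.py
```

```text
t 50.5 tcp [620.884  19.085 221.938] yaw -4.5 F [-4.358  4.485  4.681] w 9.0 j [-0.01   0.163  1.713  0.002  1.271  0.067]
r 173.32289782315635 theta 0.846255149965121
0.85: 2 1; 0.73: 12 -17; 0.61: 24 -34; 0.49: 38 -49; 0.37: 54 -62; 0.25: 71 -73; 0.13: 90 -82; 0.01: 109 -88; 0.00: 110 -89;
```

drive_tool(
  increments="5 -8 0 0; 12 -17 0 0; 24 -34 0 0; 38 -49 0 0; 54 -62 0 0; 71 -73 0 0; 71 -73 0 0",
)

```text
time_s: 51.2
eef_pos: [547.2, 25.3, 148.2]
tcp_rot: [-0.477, -0.518, -0.483, 0.521]
force: [-4.4, 5.9, -0.8]
grip_width: 9.0
```

```bash
python3 lid.py
```

```text
t 51.2 tcp [547.201  25.256 148.241] yaw -4.5 F [-4.403  5.93  -0.802] w 9.0 j [-0.001  0.084  1.943  0.003  1.124  0.076]
r 171.37161268692017 theta 0.2309641716465456
0.23: -0 -0; 0.11: 19 -9; 0.00: 37 -15;
```

drive_tool(
  increments="10 -5 0 0; 19 -9 0 0; 28 -12 0 0; 35 -14.5 0 0; 39 -15 0 0; 40 -15 0 0; 40 -15 0 0; 40 -15 0 0",
)

```text
time_s: 52.0
eef_pos: [532.5, 26.4, 110.3]
tcp_rot: [-0.477, -0.517, -0.483, 0.521]
force: [-9.7, 6.8, 6.5]
grip_width: 8.3
```

```bash
python3 lid.py
```

```text
t 52.0 tcp [532.507  26.435 110.266] yaw -4.5 F [-9.677  6.812  6.465] w 8.3 j [0.001 0.095 2.006 0.003 1.051 0.078]
r 171.05618933762742 theta -0.007517350324185212
0.00: -1 -0;
```

drive_tool(
  increments="2 0 0 0; 4 0 0 0; 4 0 0 0",
)

```text
time_s: 52.3
eef_pos: [532.6, 26.5, 109.7]
tcp_rot: [-0.477, -0.517, -0.483, 0.521]
force: [-19.0, 6.2, 26.3]
grip_width: 8.7
```

drive_tool(
  increments="0 0 0 0; 0 0 0 0; 0 0 0 0; -25 0 0 0; -60 0 0 0; -100 0 0 0; -110 0 0 0; -110 0 0 0",
  fingers=0.6,
)

```text
time_s: 53.1
eef_pos: [539.0, 24.4, 219.5]
tcp_rot: [0.481, 0.52, 0.479, -0.518]
force: [0.8, 0.2, -0.4]
grip_width: 35.2
```

Run:
```python
from h import *
st()
p,d,P=snap("scene","s22"); cv2.imwrite("pics/s22c.png",cv2.resize(p[100:330,180:400],None,fx=2.6,fy=2.6))
z=P[...,2]
# lid plane fit from wood colored px
h=hsv(p); m=(h[...,0]>10)&(h[...,0]<28)&(h[...,1]>60)&(z>100)&(z<140)&(P[...,0]>490)&(P[...,0]<700)&(P[...,1]>-150)&(P[...,1]<90)
q=P[m]; A=np.c_[(q[:,:2]-C0)@CX,(q[:,:2]-C0)@CY,np.ones(len(q))]; print(m.sum(),np.linalg.lstsq(A,q[:,2],rcond=None)[0])
r=masks(p)["red"]&(z>140)&(P[...,0]<540)&(P[...,0]>420)&(P[...,1]>-140)&(P[...,1]<-40); q=P[r]; print("hasp red",r.sum(),q.mean(0),q.min(0),q.max(0))
```

```text
t 53.1 tcp [539.046  24.425 219.472] yaw -4.5 F [ 0.835  0.247 -0.42 ] w 35.2 j [-0.001  0.002  1.892 -0.     1.244  0.078]
5430 [ -0.009  -0.011 113.498]
hasp red 83 [465.655 -70.308 175.899] [ 445.94  -119.409  166.408] [489.505 -46.061 184.572]
```

View pics/s22c.png

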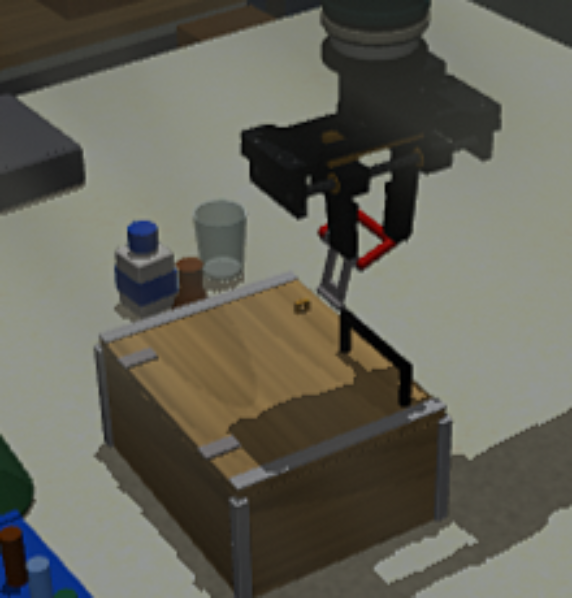

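Run:
```python
from h import *
go(450.5,-82,222,-4.8);
```

```text
shift -4.7 -78.5 113.0 turn 0.3 rows>=2.8
```

drive_tool(
  increments="-4 -26 38 0; -4 -52 76 0; -4 -78.5 113 0.3; -4 -78.5 113 0.3; -4 -78.5 113 0.3; -4 -78.5 113 0.3",
  fingers=0.68,
)

```text
time_s: 53.75
eef_pos: [450.3, -81.3, 220.2]
tcp_rot: [-0.478, -0.52, -0.479, 0.521]
force: [-0.2, 1.2, -0.3]
grip_width: 28.4
```

Run:
```python
from h import *
st()
p,d,P=snap("wrist","w23")
m=masks(p)["red"]&(P[...,2]>150)&(P[...,2]<200); q=P[m]; print(m.sum(),q.mean(0),q.min(0),q.max(0))
b=q[q[:,0]<460]; print(b.mean(0),np.percentile(b,[5,50,95],axis=0)); go(450.5,-82,142,-4.8)
```

```text
t 53.75 tcp [450.253 -81.265 220.23 ] yaw -4.8 F [-0.181  1.205 -0.268] w 28.4 j [-0.233 -0.159  2.04   0.001  1.264 -0.15 ]
2188 [458.682 -77.406 178.857] [ 444.402 -118.147  165.318] [489.159 -48.112 184.024]
[452.086 -83.026 181.189] [[ 446.621 -114.152  178.479]
 [ 451.986  -82.928  181.445]
 [ 458.158  -50.635  182.858]]
shift 78.6 0.1 1.0 turn 0.0 rows>=1.6
```

View pics/w23.png

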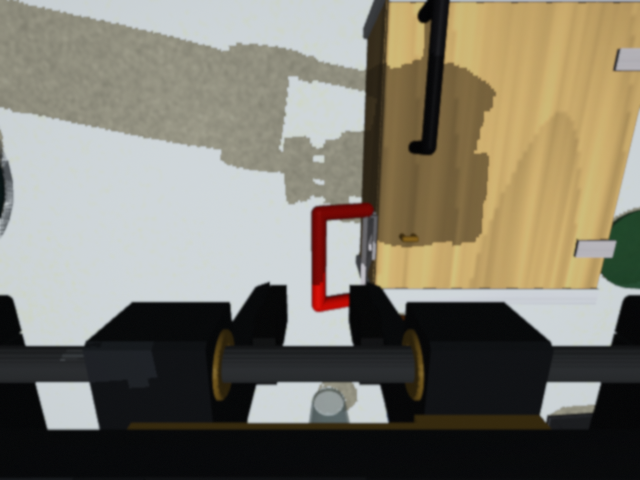

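drive_tool(
  increments="30 0.5 1 0; 60 0.5 1 0; 77 0.5 1 0; 79 0.5 1 0; 79 0.5 1 0; 79 0.5 1 0",
)

```text
time_s: 54.4
eef_pos: [452.1, -82.6, 143.7]
tcp_rot: [0.479, 0.521, 0.478, -0.52]
force: [0.1, 1.3, 0.1]
grip_width: 28.0
```

drive_tool(
  increments="0 0 0 0; 0 0 0 0; 0 0 0 0; 0 0 0 0; 0 0 0 0",
  fingers=1,
)

```text
time_s: 54.9
eef_pos: [451.0, -83.0, 143.4]
tcp_rot: [0.479, 0.521, 0.478, -0.52]
force: [-2.9, 0.5, 4.7]
grip_width: 9.2
```

```bash
cat > hasp.py <<'E'
from h import *
st(); T=tool()
r=np.hypot(27,68); phi0=np.arctan2(27,68)
B=np.array([560.0,-91.3]); z0=109-27; 
dx=(T[:2,3]-B)@CX+68; dz=T[2,3]-z0; th=np.arctan2(dz,dx)-phi0; print("r",np.hypot(dx,dz),"theta",th)
for t in list(np.arange(th,0,-.15))+[0]:
    a=phi0+t; x=r*np.cos(a)-dx; z=r*np.sin(a)-dz; print("%.2f: %.0f %.0f"%(t,-z,x),end="; ")
E
python3 hasp.py
```

```text
t 54.9 tcp [450.998 -82.983 143.397] yaw -4.8 F [-2.939  0.505  4.713] w 9.2 j [-0.236 -0.094  2.129  0.     1.106 -0.152]
r 74.00403491313762 theta 1.7851528640937389
1.79: 1 0; 1.64: -5 10; 1.49: -9 20; 1.34: -11 31; 1.19: -12 42; 1.04: -11 53; 0.89: -8 63; 0.74: -4 74; 0.59: 1 83; 0.44: 8 92; 0.29: 16 99; 0.14: 25 105; 0.00: 34 109;
```

drive_tool(
  increments="-5 10 0 0; -9 20 0 0; -11 31 0 0; -12 42 0 0; -11 53 0 0; -8 63 0 0; -4 74 0 0; 1 83 0 0",
)

```text
time_s: 55.7
eef_pos: [533.9, -90.2, 140.7]
tcp_rot: [-0.478, -0.52, -0.479, 0.521]
force: [-3.0, -2.1, 3.3]
grip_width: 9.2
```

```bash
python3 hasp.py
```

```text
t 55.7 tcp [533.859 -90.188 140.658] yaw -4.8 F [-2.959 -2.139  3.268] w 9.2 j [-0.213  0.073  1.969 -0.001  1.101 -0.129]
r 72.0610179024528 theta 0.5730462466634503
0.57: -1 1; 0.42: 6 9; 0.27: 14 16; 0.12: 24 22; 0.00: 32 26;
```

drive_tool(
  increments="3 5 0 0; 6 9 0 0; 14 16 0 0; 24 22 0 0; 32 26 0 0; 33 26 0 0; 33 26 0 0; 33 26 0 0",
)

```text
time_s: 56.5
eef_pos: [560.0, -92.3, 108.9]
tcp_rot: [0.479, 0.521, 0.478, -0.52]
force: [-0.1, -5.4, -0.1]
grip_width: 8.9
```

```bash
python3 hasp.py
```

```text
t 56.5 tcp [560.036 -92.306 108.893] yaw -4.8 F [-0.079 -5.433 -0.063] w 8.9 j [-0.207  0.152  1.945 -0.     1.043 -0.123]
r 73.23690057939785 theta -0.001959661797476475
0.00: -0 -0;
```

drive_tool(
  increments="2 0 0 0; 3 0 0 0; 3 0 0 0",
)

```text
time_s: 56.8
eef_pos: [561.0, -92.4, 106.8]
tcp_rot: [0.48, 0.521, 0.478, -0.52]
force: [1.8, -5.8, 3.3]
grip_width: 8.9
```

drive_tool(
  increments="0 0 0 0; 0 0 0 0; 0 0 0 0; -25 0 0 0; -65 0 0 0; -105 0 0 0; -145 0 0 0; -180 0 0 0",
  fingers=0.6,
)

```text
time_s: 57.6
eef_pos: [559.2, -91.4, 287.4]
tcp_rot: [0.479, 0.521, 0.479, -0.52]
force: [-0.0, 0.3, 1.1]
grip_width: 35.3
```

drive_tool(
  increments="0 -40 0 0; 0 -80 0 0; 0 -110 0 0; 0 -110 0 0; 0 -110 0 0; 0 -110 0 0",
)

```text
time_s: 58.2
eef_pos: [450.5, -82.7, 285.6]
tcp_rot: [0.479, 0.521, 0.479, -0.52]
force: [0.6, 0.1, 0.2]
grip_width: 35.2
```

Run:
```python
from h import *
st()
for n in("scene","top"):
    p,d,P=snap(n,n[0]+"24"); z=P[...,2]; h=hsv(p)
    m=(h[...,0]>10)&(h[...,0]<28)&(h[...,1]>60)&(z>100)&(z<140)&(P[...,0]>500)&(P[...,0]<690)&(P[...,1]>-145)&(P[...,1]<80)
    q=P[m]; A=np.c_[(q[:,:2]-C0)@CX,(q[:,:2]-C0)@CY,np.ones(len(q))]; print(n,"lid",m.sum(),np.linalg.lstsq(A,q[:,2],rcond=None)[0])
    r=masks(p)["red"]&(z>100)&(P[...,0]<620)&(P[...,0]>420)&(P[...,1]>-140)&(P[...,1]<-40); q=P[r]; print("hasp red",r.sum(),q.mean(0),np.percentile(q[:,2],95)); q=q[q[:,2]>146]; print(q.mean(0))
    y=(h[...,0]>20)&(h[...,0]<34)&(h[...,1]>180)&(z>118)&(z<130)&(abs(P[...,0]-460)<70)&(abs(P[...,1]-330)<80); q=P[y]
    L=cv2.fitLine(q[:,:2].astype(np.float32),2,0,.01,.01).ravel(); print("tap",L,np.degrees(np.arctan2(L[1],L[0])))
    caps(n,p,d,P,30)
p=cv2.imread("pics/s24.png"); cv2.imwrite("pics/s24c.png",cv2.resize(p[130:400,180:500],None,fx=2.2,fy=2.2))
```

```text
t 58.2 tcp [450.491 -82.676 285.581] yaw -4.8 F [0.571 0.138 0.192] w 35.2 j [-0.236 -0.195  1.95   0.     1.386 -0.153]
scene lid 4697 [ -0.007  -0.003 113.893]
hasp red 40 [ 562.37  -100.602  148.591] 150.44113490947325
[ 562.445 -101.34   148.772]
tap [  0.142   0.99  478.672 324.724] 81.81028
scene blue [234.135 187.519] 52 [ 538.728 -333.1     89.203] span [26.673 27.599  7.422]
scene blue [198.67  339.906] 116 [862.185  75.276  90.851] span [ 15.402 171.519  12.723]
top lid 5972 [ -0.001   0.    114.354]
hasp red 5 [563.465 -58.405 147.714] 149.4013713011299
[563.465 -58.405 147.714]
tap [  0.148   0.989 475.146 324.561] 81.50912
top blue [453.36  234.746] 113 [ 537.535 -331.846   89.061] span [25.348 25.781  8.092]
```

View pics/s24c.png

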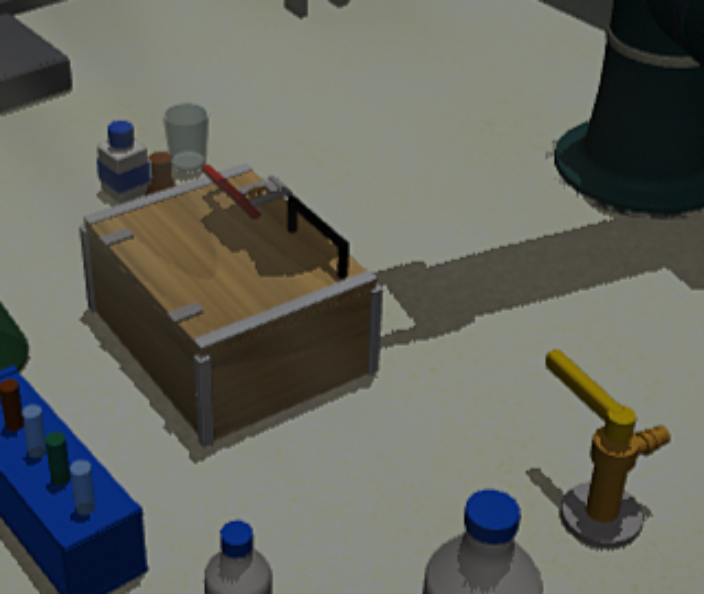

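View pics/t24.png

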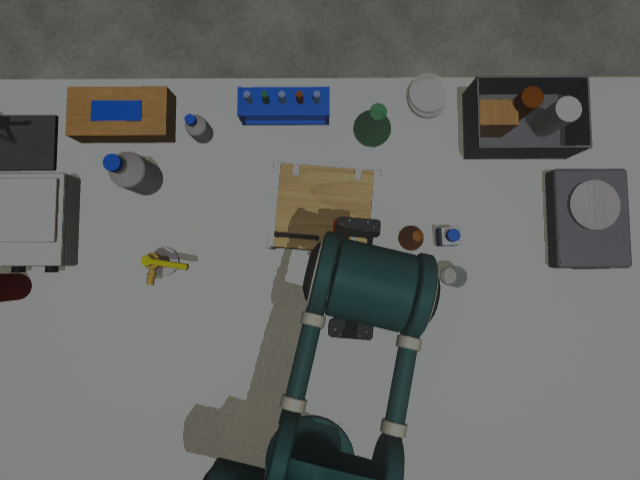

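```bash
python3 -c "
from h import *
st(); print(ctrl.finish_job())"
```

```text
t 58.3 tcp [450.619 -82.781 285.389] yaw -4.8 F [-0.61   0.244 -0.691] w 35.4 j [-0.236 -0.194  1.95   0.     1.386 -0.153]
the job is handed in; nothing more can be done
None
```

I did every step in the order asked and handed the job in at 58 s. In order: shut the gas tap, swing the hasp off, open the lid, pack all four red-capped bottles, shut the lid and lay the hasp back over the staple. `finish_job` reports no verdict, so what follows is my own last checks.

**Last checks**
- **Tap:** the lever was pushed against its stop with 21 N. It measures 87.4–87.7° (about 1.53 rad), and over 1.45 rad is needed.
- **Lid:** the plane fits give a tilt of 0.001–0.007 rad (needs below 0.06).
- **Hasp:** the red bar is back at its starting place and height. While pinched, its angle worked out at about 0.00 rad.
- **Bottles:** all four were standing well inside the case just before the lid was shut, with the cap tops at about 96 mm. They cannot be seen now that the lid is down.
- **Blue bottle:** it is within 1 mm of where it started.
- **Beaker and flask:** in the pictures they look unmoved and upright; I did not measure them.
- **Arm:** it stands clear and touches nothing.

**What disagreed or went wrong**
- **Finger length:** the real fingertips end about 22 mm short of the reported TCP. The first tap grasp therefore closed on top of the lever with a few newtons. I corrected for this in every later move.
- **Hasp bar height:** the bar measured about 3 mm higher than the text at the start.
- **Knocked bottle:** one bottle already in the case was moved about 22 mm during the run, but stayed well inside.

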